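# Set the length gauge's fence and lock its slotted screw

## Robot

A 7-joint arm with a two-finger parallel gripper is mounted at the origin on a cart in front of the work surface, level with it; the furniture and walls round the work are solid. World frame = base frame: x ahead of the robot, y to its left, z up, the work surface at z = 0. Lengths are in m, angles in rad, forces in N, time in s.
With the tool pointing down it reaches from about 0.35 to 0.9 m from the base axis. Payload 8.1 kg.
Tool frame: the origin (TCP) lies at the very end of the fingers, on their centre line; the grasp point (between the pads) lies 19 mm behind it; z points along the fingers, y is the direction in which the jaws open and shut (so a half turn about z gives the same grasp; the last joint's range is limited). The gripper opens to 92 mm and grips with 3 to 60 N. Pads are 19 mm wide; open, the fingers measure 130 mm over their backs; the gripper's body (75 mm by 190 mm) begins 47 mm behind the grasp point.
Start: joints at [-1.274, 0.434, 0.025, 1.573, -0.012, 1.134, -0.075], TCP at [0.243, 0.576, 0.227] pointing down, gripper open.
Joint ranges: [-2.62, 2.62], [-0.44, 2.09], [-1.27, 1.32], [0.08, 2.57], [-1.32, 4.46], [0.12, 2], [-2.74, 2.74]. Speed limits (rad/s): [2.22, 2.22, 3.01, 3.01, 3.14, 3.14, 3.14].

## Interface

Orientations are given as a rotation vector (axis times angle).
In Python, from cell import observe, get_image, sign_off gives the robot as it stands.
- The arm moves only by the tool arm_command, never from a script. Its argument "deltas" is a list of rows, each an object with "xyz": the shift along the tool's x, y, z in cm, a list of three; "turn": the turn about the tool's z in degrees; "jaw": the closure in counts, from 0 (fully open) to 255 (shut). A call has 1 to 5 rows; each row is the pose to reach, as a shift and turn from the pose measured when the call began, along the tool's axes at that moment; what a row does not reach only later rows make up. A row lasts 1/12 s, in which the tool goes at most 41.7 mm and 7.16 degrees, less where a joint would pass 70% of its speed; a pose out of reach is approached as far as the arm can. A call with a gripper value outside its range is refused whole. The fingers move at their own pace and stop on an object; "force" is the grip in N (left out, the last holds). Time passes only in rows, so rows that repeat a pose let the fingers close. It gives the time, the measured TCP pose, the force and the opening at its end, in the units of the state.
- observe(): the state, without advancing time (a new reading comes with each control period).
- get_image(name): name is "scene" or "top"; returns a dict with "frame" (420x560x3 uint8, red, green, blue), "depth" (420x560 float32, m along the optical axis (not along the pixel's ray), 0 where there is no reading), "camera_matrix" (3x3 intrinsics, pixels), "cam_to_world" (4x4, takes a point from camera to world coordinates). Camera axes: x right, y up, looking along -z (the intrinsics and any distortion apply to the point x, -y, -z); pixel columns grow to the right and rows downward; lengths in m; the calibration is good to about 2 mm. A picture is of the moment at which its call begins.
- sign_off(): hands the job in, once; it reports no verdict.
The state is a dict: "clock": time; "joints": joint angles; "dq": joint speeds; "joint_efforts": joint torques, N m; "position": TCP position; "ee_rot": TCP orientation; "force": force on the tool from outside, world axes, zero at the start; "ft_torque": the same for the moment, N m; "width": opening from 0.0 (shut) to 1.0 (fully open).
Only numpy, scipy, OpenCV 4.12 (cv2) and the standard library are available. Lean on these libraries where they do the work, as an engineer would, in place of code of your own. Each camera call takes 0.05 s, during which the arm holds its last target.

## Task

Set the blue sliding fence of the length gauge for the next herb grade: slide it gently along its bar until the brass setting bar is held snug between the fence plate and the end stop. Then take the red-handled flat screwdriver from its wooden block, seat its blade in the slot of the brass lock screw on the fence and turn the screw clockwise, keeping the blade seated, until it comes up firm against its stop and clamps the fence, without forcing it any further. Finally put the driver back upright in its hole in the block; leave the setting bar in place and do not disturb the things around.

Things in the scene. Friction and masses are not known exactly. Their poses are not given: they have to be found in the camera images.
- length_gauge: fixed length gauge: aluminium base plate 124 x 290 mm, top face 10 mm above the table, a steel guide bar along one long side, a dark steel end stop at one end. Origin: centre of its underside; x points across the plate to the guide bar, y along the bar from the fence to the end stop, z up. End blocks of the bar at y = -141..-117 and 117..141 mm, up to 45 mm high
- stop_face (a point): middle of the end stop's flat face, which looks along -y of the gauge; axes as the gauge's. The stop is 62 mm wide (x), 14 mm thick, its top 36 mm above the table
- guide_bar: the steel guide bar of the gauge, 24 (x) x 250 (y) x 12 mm, fixed; origin at the middle of its underside, axes as the gauge's; its top face is 34 mm above the table; the tip of the lock screw bears on it
- fence: the blue sliding fence on the guide bar; origin on the table below the bar's centre line, level in y with its plate's front face; axes as the gauge's. Its saddle is 48 mm wide (x -24..24), runs from y = 0 to -44 mm and stands 36 to 59 mm above the table over the bar; push on its free back face at y = -44 mm. Drag: about 5 N; it stays where it is left. Slides up to 120 mm
- fence_face (a point): middle of the flat front face of the fence's steel plate, which looks along +y to the end stop; axes as the gauge's; face 56 mm wide (x), 26 mm high. It is 52 mm beside the guide bar's centre line (-x). 60 mm from the stop face when the setting bar is snug between them (within 2 mm)
- setting_bar_mid (a point): centre of the loose brass setting bar, 12 (x) x 60 (y) x 12 mm, 70 g, lying on the base plate between end stop and fence plate, lengthwise along the gauge's y; up to 12 mm of space may be left between it and the stop at first
- lock_screw: brass slotted lock screw, upright in the fence's top, 22 mm behind the fence's front face; origin on its axis at the head's underside; z up, x along the slot. Head 22 mm wide, 8 mm high; slot 4 mm wide, its floor 4 mm above the origin, edges bevelled 0.6 mm, open at both ends. Tightens clockwise seen from above, sinking 1.6 mm per rad; see screw_top for its torque
- screw_top (a point): centre of the lock screw's top, axes as the screw's. The screw turns with 0.1 N m, and a little more once its tip bears on the guide bar; after 0.8 to 1.5 rad in all (it differs each time) it comes up against a positive stop, fully tight: the torque then jumps past 0.2 N m within 0.1 rad. Keep below 0.3 N m; forcing it on spoils it. It stays where it is left
- driver_grip (a point): centre of the flat driver's red handle (loose, about 110 g). The handle is 32 mm (x) by 24 mm (y), 72 mm long in z (up, away from the blade); grip it across the 24 mm flats (along y). Its foot, a 32 mm round guard 6 mm thick, is 46 mm above the blade's end; shaft 8 mm thick, below the handle a 15 mm collar; 118 mm long in all
- driver_tip (a point): middle of the end of the driver's steel blade, 82 mm below the handle's centre; axes as the handle's; the blade is 16 mm wide along x and 2.4 mm thick along y
- driver: the whole driver; origin and axes as driver_tip
- block_hole (a point): centre of the mouth of the driver's hole in the fixed wooden block (64 x 100 mm, 56 mm high); hole 22 mm wide, right through, 1 mm bevel. The driver stands in it with the handle's underside on the block's top, the blade's end 46 mm below the mouth. Two other holes of 8 mm are empty
- vial: capped brown glass vial, 31 mm in diameter, 62 mm high, origin at its underside: leave it alone
- brass_weight: brass knob weight, 27 mm in diameter, 30 mm high, origin at its underside: leave it alone
- stamp: wooden hand stamp with turned handle, 37 x 48 mm, 74 mm high, origin at its underside: leave it alone

How it is judged:
On the way, in this order (a step that is already met when the one before it is completed fails the run):
1. the fence is slid up so that the setting bar is snug between fence plate and end stop, while the screw is still loose (y of fence_face in the frame of length_gauge between 0.038 and 0.042 m and y of setting_bar_mid in the frame of length_gauge between 0.068 and 0.072 m and x of setting_bar_mid in the frame of length_gauge between -0.045 and 0 m and z of setting_bar_mid in the frame of length_gauge below 0.02 m and angle between the y axis of setting_bar_mid and the y axis of length_gauge, either way round below 0.12 rad and contact force between lock_screw and guide_bar below 2 N), for 0.2 s.
2. the driver's blade is seated in the slot of the lock screw, which is still loose (z of driver_tip in the frame of lock_screw below 0.0062 m and x of driver_tip in the frame of lock_screw between -0.005 and 0.005 m and y of driver_tip in the frame of lock_screw between -0.0022 and 0.0022 m and angle between the x axis of driver_tip and the x axis of lock_screw, either way round below 0.3 rad and contact force between lock_screw and guide_bar below 2 N), for 0.2 s.
3. the screw is turned up to its stop (28 N or more on the guide bar), with the blade still in its slot (z of driver_tip in the frame of lock_screw below 0.0062 m and x of driver_tip in the frame of lock_screw between -0.005 and 0.005 m and y of driver_tip in the frame of lock_screw between -0.0022 and 0.0022 m and angle between the x axis of driver_tip and the x axis of lock_screw, either way round below 0.3 rad and contact force between lock_screw and guide_bar above 28 N), for 0.2 s.
At the end, for the whole second after the job is handed in: The lock screw bears on the guide bar with more than 15 N; the setting bar lies flat on the plate between end stop and fence, within 2 mm of touching both and straight within 0.12 rad; the driver stands upright (within 0.1 rad) in its hole, its handle down on the block within 4 mm, released (y of fence_face in the frame of length_gauge between 0.038 and 0.042 m and y of setting_bar_mid in the frame of length_gauge between 0.068 and 0.072 m and x of setting_bar_mid in the frame of length_gauge between -0.045 and 0 m and z of setting_bar_mid in the frame of length_gauge below 0.02 m and angle between the y axis of setting_bar_mid and the y axis of length_gauge, either way round below 0.12 rad and contact force between lock_screw and guide_bar above 15 N and horizontal distance between driver_tip and block_hole below 0.01 m and z of driver_tip in the frame of block_hole below -0.042 m and angle between driver_tip's own z axis and vertical below 0.1 rad).
It fails at once if the driver is forced on the screw (contact forces adding up to more than 100 N) (contact force between driver and lock_screw above 100 N).
It fails at once if the fence is forced: pushed on the setting bar with more than 35 N (contact force between fence and setting_bar above 35 N).
It fails at once if the screw is touched by the gripper instead of the driver (contact force between the fingers and lock_screw above 1 N).
It fails at once if a bystander is knocked over or pushed more than 20 mm (distance of any of vial, brass_weight, stamp from where it was at the start of the episode above 0.02 m or angle between any of vial, brass_weight, stamp's own z axis and vertical above 0.35 rad).
It also fails if it takes over 72 s, if anything falls off the work surface, if the arm or the gripper's body presses on something with over 40 N, if the wrist force passes 120 N, or if a joint passes its speed limit or range.

## Working session

There is one attempt and no reset: what is moved stays moved. The work goes in short steps, Python scripts to look and compute and a tool call to move; the robot and the scene stay as the last step left them, time stands still between calls to the robot, and variables do not carry over. Pictures are saved under pics/ and viewed, and the job is handed in when it is done.

Besides the shell and the picture viewer there is one more tool, called after "Call:" in YAML: its name, and indented under it one key for each argument. arm_command: Moves the arm, as the interface text tells. Its arguments: {"type":"object","properties":{"deltas":{"type":"array","items":{"type":"object","properties":{"xyz":{"type":"array","items":{"type":"number"}},"turn":{"type":"number"},"jaw":{"type":"number"}}}},"force":{"type":"number"}},"required":["deltas"]}

```bash
ls; mkdir -p pics
cat > h.py <<'E'
import numpy as np,cv2
from cell import observe,get_image
def grab(name,tag):
    im=get_image(name); np.savez(f'{tag}.npz',**{k:im[k] for k in ['frame','depth','camera_matrix','cam_to_world']})
    cv2.imwrite(f'pics/{tag}.png',im['frame'][:,:,::-1]); return im
def load(tag): return dict(np.load(f'{tag}.npz'))
def w(im,u,v,d=None,z=None):
    K=im['camera_matrix'];T=im['cam_to_world']
    r=np.array([(u-K[0,2])/K[0,0],-(v-K[1,2])/K[1,1],-1.])
    if z is not None:
        R=T[:3,:3]@r; s=(z-T[2,3])/R[2]; return T[:3,3]+s*R
    if d is None: d=im['depth'][int(round(v)),int(round(u))]
    return T[:3,:3]@(r*d)+T[:3,3]
def proj(im,p):
    T=im['cam_to_world'];c=T[:3,:3].T@(np.array(p)-T[:3,3]);K=im['camera_matrix']
    return K[0,0]*c[0]/-c[2]+K[0,2],K[1,1]*-c[1]/-c[2]+K[1,2]
def crop(im,tag,u0,v0,u1,v1,s):
    c=im['frame'][v0:v1,u0:u1,::-1]; cv2.imwrite(f'pics/{tag}.png',cv2.resize(c,None,fx=s,fy=s,interpolation=cv2.INTER_CUBIC))
E
python3 - <<'E'
from h import *
for n in ['scene','top']:
    i=grab(n,n+'0'); print(n,i['camera_matrix'].tolist(),i['cam_to_world'].round(3).tolist(), [k for k in i])
print(observe())
E
```

```text
pics
scene [[439.58995677768075, 0.0, 287.7956229309851], [0.0, 439.58995677768075, 214.70629534222064], [0.0, 0.0, 1.0]] [[0.784, 0.398, -0.475, 0.145], [-0.62, 0.503, -0.602, -0.549], [-0.0, 0.767, 0.642, 0.629], [0.0, 0.0, 0.0, 1.0]] ['frame', 'depth', 'camera_matrix', 'cam_to_world']
top [[397.6813096963689, 0.0, 283.8060502700912], [0.0, 397.6813096963689, 207.9115822897466], [0.0, 0.0, 1.0]] [[0.028, 0.999, -0.016, 0.524], [-1.0, 0.028, -0.013, -0.056], [-0.013, 0.017, 1.0, 0.966], [0.0, 0.0, 0.0, 1.0]] ['frame', 'depth', 'camera_matrix', 'cam_to_world']
{'clock': 0.1, 'joints': array([-1.27358063,  0.43515225,  0.0249552 ,  1.57400341, -0.01159873,
        1.13397644, -0.07506693]), 'dq': array([-0.00073196, -0.00099063,  0.00039216, -0.00340856,  0.00048784,
        0.00020092, -0.00036259]), 'joint_efforts': array([ 4.00893943e-03, -6.69123673e+01,  9.88445878e-01, -3.15147865e+01,
       -6.04044646e-02,  3.73664685e-02,  2.69896907e-05]), 'position': array([0.24314375, 0.57527639, 0.22602493]), 'ee_rot': array([-6.23852338e-01, -3.07886632e+00,  2.17647331e-03]), 'force': array([0.86566312, 0.07923969, 0.19970781]), 'ft_torque': array([-0.01153747,  0.01035808,  0.05133983]), 'width': 1.001481622423377}
```

View pics/top0.png

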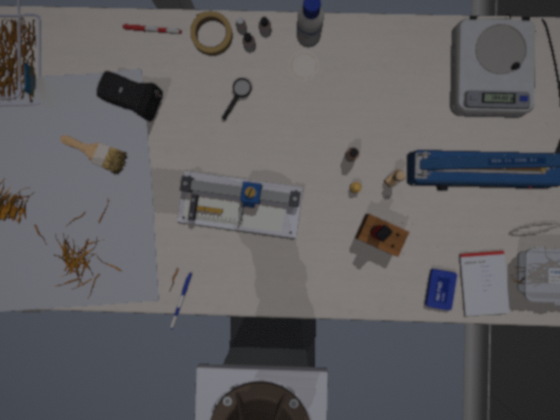

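View pics/scene0.png

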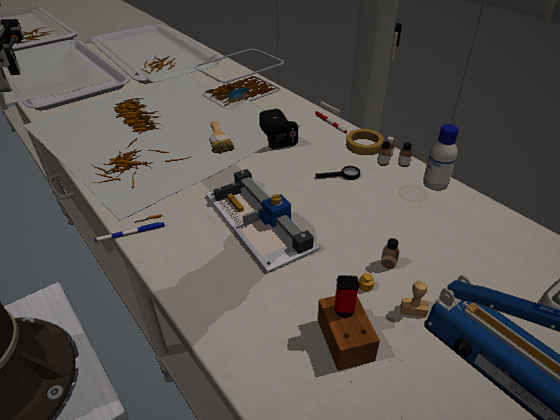

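The top view shows the gauge around (240,205) with its end stop at the left, the fence at (251,193) and the driver block at (382,235). The scene view shows the red handle standing at (347,295). I'll enlarge both.

Run:
```python
from h import *
i=load('top0')
crop(i,'c1',170,160,310,245,5.6)
crop(i,'c2',330,135,420,260,4.8)
j=load('scene0')
crop(j,'c3',195,160,325,270,6)
crop(j,'c4',300,230,440,370,4.2)
```

```text
(no output)
```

View pics/c1.png

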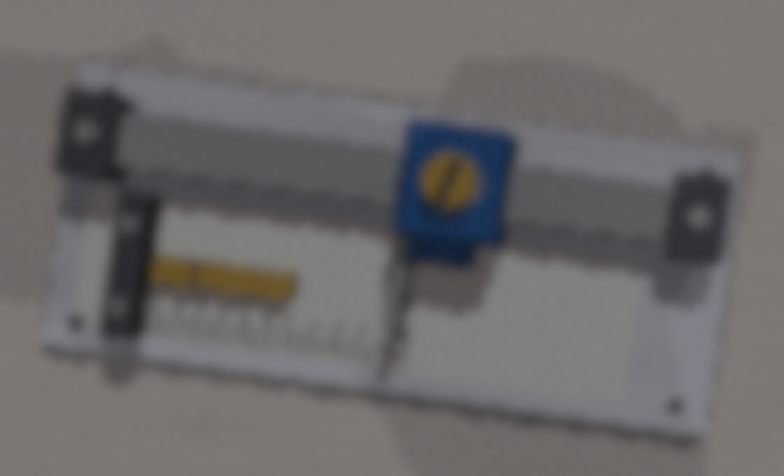

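View pics/c2.png

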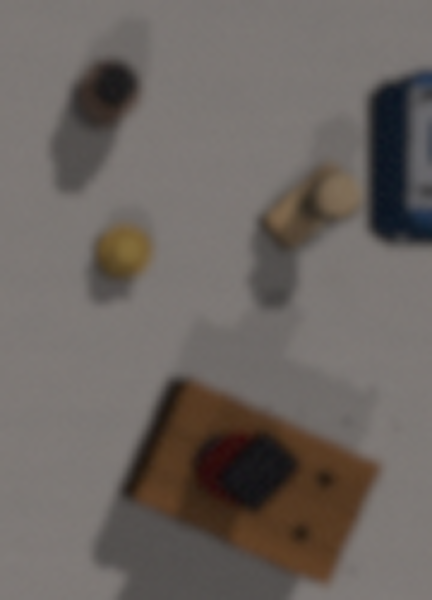

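View pics/c3.png

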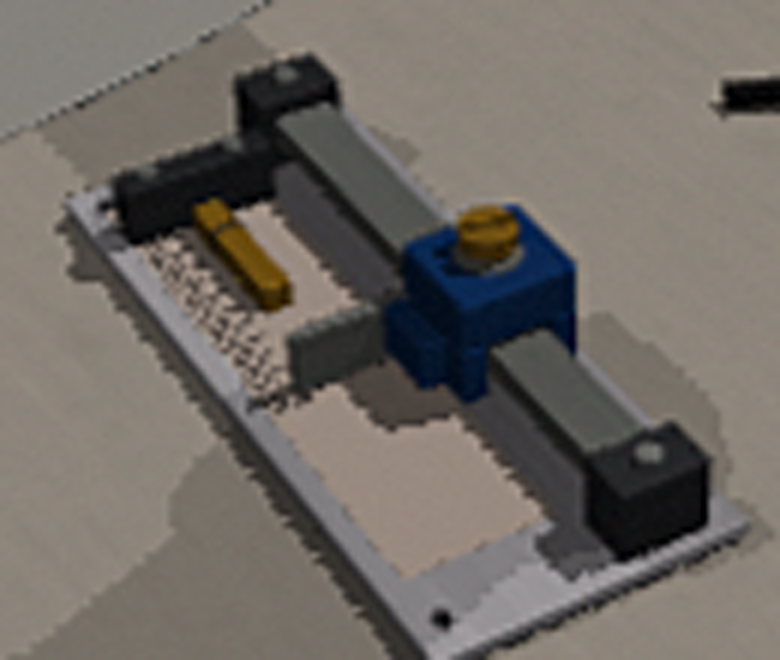

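View pics/c4.png

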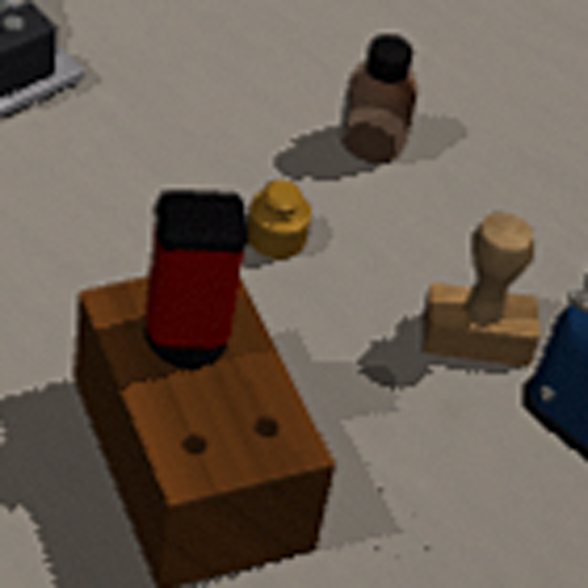

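Run:
```python
from h import *
i=load('top0'); j=load('scene0')
def T(c,s=5.6,o=(170,160)): return ((c[0]+.5)/s-.5+o[0],(c[1]+.5)/s-.5+o[1])
P=np.array([w(i,*T(c),z=.01)[:2] for c in [(80,65),(745,155),(705,437),(45,345)]])
print('plate corners\n',P.round(4),'len',np.linalg.norm(P[0]-P[1]),np.linalg.norm(P[3]-P[2]),np.linalg.norm(P[0]-P[3]),np.linalg.norm(P[1]-P[2]),'c',P.mean(0))
d=(P[0]-P[1])+(P[3]-P[2]);print('yaw',np.arctan2(-d[0],d[1]))
S=lambda c:T(c,6,(195,160))
for n,c in [('tl',(70,205)),('br',(745,520)),('bl',(430,660))]: print(n,w(j,*S(c),z=.01).round(4))
zs=.067
print('screw top', w(i,*T((451,182)),z=zs).round(4), 'scene',w(j,*S((488,221)),z=zs).round(4))
print('depths', w(i,*T((451,182))).round(4),w(j,*S((488,225))).round(4))
print('slot ends',[w(i,*T(c),z=zs)[:2].round(4) for c in [(460,158),(443,207)]],'scene',[w(j,*S(c),z=zs)[:2].round(4) for c in [(468,212),(510,228)]])
# fence top corners z .059
F=np.array([w(i,*T(c),z=.059)[:2] for c in [(408,122),(518,130),(503,245),(397,236)]]);print('fence',F.round(4),F.mean(0))
B=np.array([w(i,*T(c),z=.022)[:2] for c in [(152,258),(298,272),(293,302),(150,286)]]);print('bar',B.round(4),B.mean(0))
# block
U=lambda c:T(c,4.8,(330,135)); V=lambda c:T(c,4.2,(300,230))
K=np.array([w(i,*U(c),z=.056)[:2] for c in [(180,378),(382,463),(328,583),(135,495)]]);print('block',K.round(4),K.mean(0))
print(np.linalg.norm(np.diff(K,axis=0),axis=1))
H=np.array([w(i,*U(c),z=.128)[:2] for c in [(252,430),(300,465),(268,508),(220,485)]]);print('handle top',H.round(4),H.mean(0))
K2=np.array([w(j,*V(c),z=.056)[:2] for c in [(80,293),(235,275),(333,465),(168,505)]]);print('block scene',K2.round(4),K2.mean(0))
H2=np.array([w(j,*V(c),z=.128)[:2] for c in [(160,195),(243,197),(243,245),(155,240)]]);print('handle scene',H2.round(4),H2.mean(0))
```

```text
plate corners
 [[ 0.6219  0.2004]
 [ 0.5907 -0.0873]
 [ 0.4693 -0.0735]
 [ 0.5008  0.2117]] len 0.28942706059630946 0.28685790535857614 0.12165441988158104 0.12223665622385661 c [0.54566533 0.06283038]
yaw -0.10887602262159533
tl [0.5017 0.2077 0.01  ]
br [ 0.5908 -0.0861  0.01  ]
bl [ 0.4699 -0.0719  0.01  ]
screw top [0.5726 0.0331 0.067 ] scene [0.5786 0.0394 0.067 ]
depths [0.5724 0.0327 0.0706] [0.5762 0.0362 0.0683]
slot ends [array([0.5824, 0.0297]), array([0.5624, 0.036 ])] scene [array([0.5762, 0.0478]), array([0.5822, 0.0314])]
fence [[0.5971 0.0522]
 [0.595  0.0071]
 [0.5479 0.0119]
 [0.5504 0.0553]] [0.57262765 0.03161651]
bar [[0.5393 0.1639]
 [0.5351 0.1015]
 [0.5223 0.1032]
 [0.5274 0.1643]] [0.53098921 0.13322674]
block [[ 0.5319 -0.2345]
 [ 0.4942 -0.331 ]
 [ 0.4367 -0.3068]
 [ 0.4757 -0.2145]] [ 0.48462864 -0.27170539]
[0.10364    0.06245361 0.10023258]
handle top [[ 0.5094 -0.2523]
 [ 0.4947 -0.2736]
 [ 0.4755 -0.2601]
 [ 0.485  -0.2389]] [ 0.49115662 -0.25624342]
block scene [[ 0.4742 -0.2149]
 [ 0.5284 -0.2463]
 [ 0.4936 -0.3304]
 [ 0.4357 -0.3055]] [ 0.48295844 -0.27429351]
handle scene [[ 0.4853 -0.2412]
 [ 0.5081 -0.2605]
 [ 0.492  -0.2765]
 [ 0.4693 -0.2556]] [ 0.48866176 -0.25847977]
```

Run:
```python
from h import *
i=load('top0'); j=load('scene0')
a=cv2.resize(i['frame'][215:260,350:415,::-1],None,fx=12,fy=12,interpolation=cv2.INTER_CUBIC)
cv2.imwrite('pics/d1.png',cv2.convertScaleAbs(a,alpha=2.2))
b=cv2.resize(j['frame'][268:320,325:370,::-1],None,fx=11,fy=11,interpolation=cv2.INTER_CUBIC)
cv2.imwrite('pics/d2.png',cv2.convertScaleAbs(b,alpha=3))
c=cv2.resize(j['frame'][188:215,258:295,::-1],None,fx=20,fy=20,interpolation=cv2.INTER_CUBIC)
cv2.imwrite('pics/d3.png',cv2.convertScaleAbs(c,alpha=2))
c=cv2.resize(i['frame'][180:206,238:266,::-1],None,fx=20,fy=20,interpolation=cv2.INTER_CUBIC)
cv2.imwrite('pics/d4.png',cv2.convertScaleAbs(c,alpha=2))
# depth cloud handle
for im in (i,j):
    v,u=np.mgrid[0:420,0:560]; d=im['depth']; K=im['camera_matrix'];T=im['cam_to_world']
    p=np.stack([(u-K[0,2])/K[0,0]*d,-(v-K[1,2])/K[1,1]*d,-d],-1)@T[:3,:3].T+T[:3,3]
    m=(d>0)&(abs(p[...,0]-.489)<.04)&(abs(p[...,1]+.258)<.04)&(p[...,2]>.07)
    q=p[m];print(len(q),q.min(0).round(4),q.max(0).round(4))
    t=q[q[:,2]>np.percentile(q[:,2],98)-.006]
    r=cv2.minAreaRect(t[:,:2].astype(np.float32)*1000);print(r,len(t), np.median(t[:,2]))
    r=cv2.minAreaRect(q[:,:2].astype(np.float32)*1000);print('all',r)
    m=(d>0)&(abs(p[...,0]-.573)<.014)&(abs(p[...,1]-.034)<.014)&(p[...,2]>.0635)
    q=p[m];print('screw',len(q),q.mean(0).round(4),cv2.minEnclosingCircle(q[:,:2].astype(np.float32)*1000),np.median(q[:,2]))
```

```text
249 [ 0.4741 -0.2716  0.0704] [ 0.5098 -0.238   0.1333]
((491.9132995605469, -254.780517578125), (24.064603805541992, 31.259187698364258), 50.3160514831543) 158 0.12881357559766193
all ((491.8208923339844, -255.2904510498047), (24.9674129486084, 32.12309646606445), 50.3160514831543)
screw 78 [0.5738 0.0341 0.0714] ((571.8589477539062, 33.41541290283203), 12.527152061462402) 0.07167043306856807
736 [ 0.4736 -0.2738  0.0702] [ 0.5082 -0.2396  0.1305]
((491.3970031738281, -256.5411071777344), (23.76749610900879, 31.759845733642578), 46.8773193359375) 266 0.127049072772902
all ((491.0146484375, -256.9332580566406), (24.934974670410156, 32.568206787109375), 48.19001770019531)
screw 77 [0.5726 0.0326 0.0694] ((573.432373046875, 34.02537155151367), 12.227926254272461) 0.06977533988554019
```

View pics/d1.png

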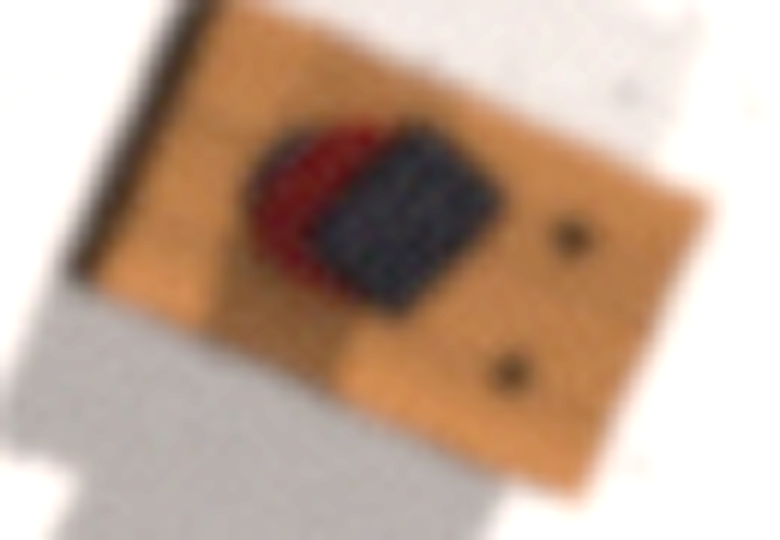

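View pics/d2.png

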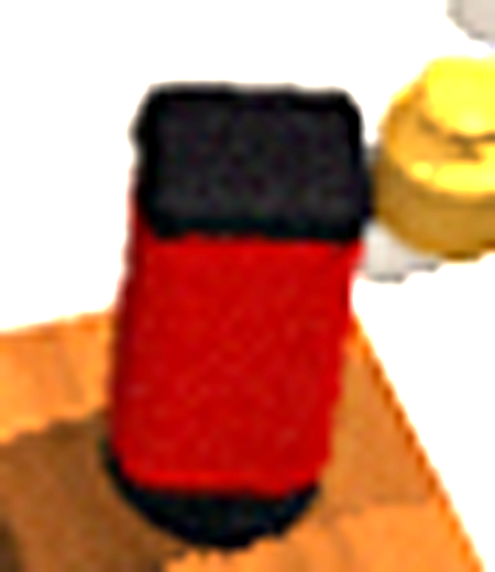

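View pics/d3.png

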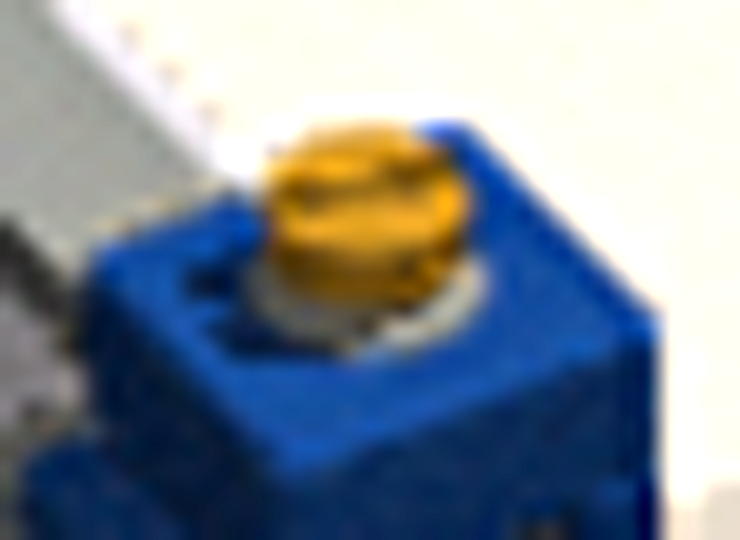

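View pics/d4.png

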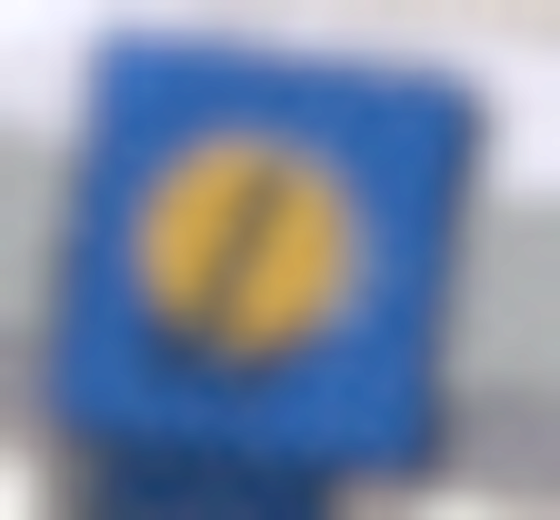

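The driver handle's top sits at (0.491,-0.256), with its x axis at about -41°. The screw slot lies at about -20° from world x. The setting bar is already close to the stop, and the fence needs about 46 mm of travel. First I'll go to a point behind the fence.

```bash
cat >> h.py <<'E'
from scipy.spatial.transform import Rotation as Ro
def plan(p,alpha=None):
    o=observe();R=Ro.from_rotvec(o['ee_rot']).as_matrix()
    a=np.degrees(np.arctan2(R[1,0],R[0,0]))
    d=R.T@(np.array(p)-o['position'])*100
    t=0 if alpha is None else -((alpha-a+180)%360-180)
    print('clk %.2f'%o['clock'],'pos',o['position'].round(4),'alpha %.2f tilt %.3f'%(a,np.arccos(-R[2,2])),'F',o['force'].round(1),'M',o['ft_torque'].round(2),'w %.3f'%o['width'],'j7 %.2f'%o['joints'][6])
    print('  delta cm',d.round(2),'turn %.1f'%t,'rows',max(np.linalg.norm(d)/4.17,abs(t)/7.16).round(1))
E
python3 -c "
from h import *
i=load('top0');print(w(i,250,192,z=.0705))
plan([.567,-.02,.15],84)"
```

```text
[0.5726406  0.03301886 0.0705    ]
clk 0.10 pos [0.2431 0.5753 0.226 ] alpha 157.09 tilt 0.001 F [0.9 0.1 0.2] M [-0.01  0.01  0.05] w 1.001 j7 -0.08
  delta cm [-53.   -42.22   7.67] turn 73.1 rows 16.4
```

Call:
arm_command:
  deltas:
    - {"xyz": [-3.1, -2.5, 0.4], "turn": 4.3, "jaw": 255}
    - {"xyz": [-6.2, -5, 0.9], "turn": 8.6, "jaw": 255}
    - {"xyz": [-9.3, -7.5, 1.3], "turn": 12.9, "jaw": 255}
    - {"xyz": [-12.4, -10, 1.8], "turn": 17.2, "jaw": 255}
    - {"xyz": [-15.5, -12.5, 2.2], "turn": 21.5, "jaw": 255}
  force: 20

```text
clock: 0.52
position: [0.3376, 0.3977, 0.2037]
ee_rot: [-1.192, -2.906, 0.003]
force: [-0.0, 0.4, 0.3]
width: 0.692
```

```bash
python3 -c "
from h import *
plan([.567,-.02,.15],84)"
```

```text
clk 0.52 pos [0.3376 0.3977 0.2037] alpha 135.39 tilt 0.002 F [-0.   0.4  0.3] M [-0.   -0.05  0.05] w 0.692 j7 -0.13
  delta cm [-45.67 -13.62   5.42] turn 51.4 rows 11.5
```

Call:
arm_command:
  deltas:
    - {"xyz": [-3.8, -1.1, 0.4], "turn": 4.3, "jaw": 255}
    - {"xyz": [-7.6, -2.3, 0.9], "turn": 8.6, "jaw": 255}
    - {"xyz": [-11.4, -3.4, 1.3], "turn": 12.9, "jaw": 255}
    - {"xyz": [-15.2, -4.5, 1.8], "turn": 17.2, "jaw": 255}
    - {"xyz": [-19, -5.7, 2.2], "turn": 21.5, "jaw": 255}

```text
clock: 0.93
position: [0.4332, 0.2219, 0.1816]
ee_rot: [1.718, 2.63, -0.003]
force: [-0.2, 0.2, 0.6]
width: 0.322
```

```bash
python3 -c "
from h import *
plan([.567,-.02,.15],84)"
```

```text
clk 0.93 pos [0.4332 0.2219 0.1816] alpha 113.69 tilt 0.002 F [-0.2  0.2  0.6] M [ 0.02 -0.03  0.01] w 0.322 j7 -0.06
  delta cm [-27.52   2.54   3.19] turn 29.7 rows 6.7
```

Call:
arm_command:
  deltas:
    - {"xyz": [-4, 0.4, 0.4], "turn": 4.3, "jaw": 255}
    - {"xyz": [-8, 0.8, 0.9], "turn": 8.6, "jaw": 255}
    - {"xyz": [-12, 1.1, 1.3], "turn": 12.9, "jaw": 255}
    - {"xyz": [-16, 1.5, 1.8], "turn": 17.2, "jaw": 255}
    - {"xyz": [-20, 1.9, 2.2], "turn": 21.5, "jaw": 255}

```text
clock: 1.35
position: [0.5312, 0.0445, 0.1595]
ee_rot: [2.182, 2.26, -0.004]
force: [1.5, 1.4, -0.1]
width: 0.007
```

```bash
python3 -c "
from h import *
plan([.567,-.02,.1],84)"
```

```text
clk 1.35 pos [0.5312 0.0445 0.1595] alpha 92.00 tilt 0.002 F [ 1.5  1.4 -0.1] M [-0.03 -0.06 -0.01] w 0.007 j7 0.06
  delta cm [-6.56  3.36  5.95] turn 8.0 rows 2.3
```

Call:
arm_command:
  deltas:
    - {"xyz": [-3.3, 1.7, 0.5], "turn": 4, "jaw": 255}
    - {"xyz": [-6.6, 3.4, 1], "turn": 8, "jaw": 255}
    - {"xyz": [-6.6, 3.4, 3], "turn": 8, "jaw": 255}
    - {"xyz": [-6.6, 3.4, 5], "turn": 8, "jaw": 255}
    - {"xyz": [-6.6, 3.4, 6], "turn": 8, "jaw": 255}

```text
clock: 1.77
position: [0.5662, -0.0212, 0.0972]
ee_rot: [-2.335, -2.1, 0.007]
force: [-0.7, 0.9, 0.2]
width: 0.006
```

Run:
```python
from h import *
plan([.567,-.02,.042],84)
i=grab('top','top1');j=grab('scene','scene1')
crop(j,'e1',195,130,325,260,4.6);crop(i,'e2',170,130,310,245,5.6)
```

```text
clk 1.77 pos [ 0.5662 -0.0212  0.0972] alpha 83.91 tilt 0.005 F [-0.7  0.9  0.2] M [-0.02  0.08  0.02] w 0.006 j7 0.12
  delta cm [0.14 0.09 5.52] turn -0.1 rows 1.3
```

View pics/e1.png

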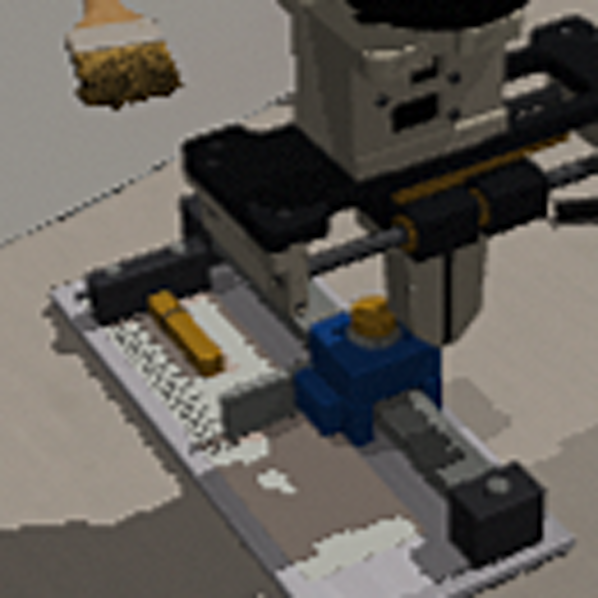

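View pics/e2.png

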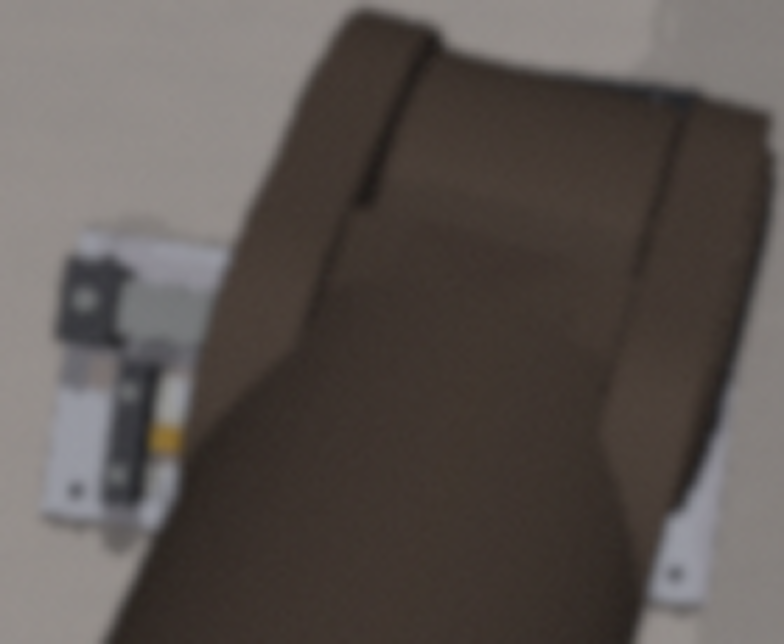

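Run:
```python
from h import *
j=load('scene1')
for c in [(300,310),(295,312),(215,240),(250,285),(290,285),(450,340),(420,330)]:
    u,v=c[0]/4.6+195,c[1]/4.6+130; print(c,w(j,u,v).round(3))
```

```text
(300, 310) [ 0.481 -0.047  0.163]
(295, 312) [ 0.48  -0.046  0.162]
(215, 240) [0.482 0.011 0.163]
(250, 285) [0.574 0.135 0.024]
(290, 285) [ 0.477 -0.047  0.177]
(450, 340) [ 0.567 -0.031  0.097]
(420, 330) [ 0.552 -0.029  0.108]
```

The closed fingers hang behind the fence and the gripper body is clear at z 0.16. I'll go down and approach.

Call:
arm_command:
  deltas:
    - {"xyz": [0, 0, 2.5], "jaw": 255}
    - {"xyz": [0, 0, 5], "jaw": 255}
    - {"xyz": [0, 0, 5.5], "jaw": 255}
    - {"xyz": [0.5, 0.1, 5.5], "jaw": 255}
    - {"xyz": [1, 0.1, 5.5], "jaw": 255}

```text
schema error: expected keys xyz, turn, jaw
```

Call:
arm_command:
  deltas:
    - {"xyz": [0.4, 0, 0], "jaw": 255}
    - {"xyz": [0.8, 0, 0], "jaw": 255}
    - {"xyz": [1.2, 0, 0], "jaw": 255}
    - {"xyz": [1.6, 0, 0], "jaw": 255}
    - {"xyz": [2, 0, 0], "jaw": 255}

```text
schema error: expected keys xyz, turn, jaw
```

Run:
```python
from h import *
plan([.567,-.02,.042],83.8)
j=grab('scene','scene2')
crop(j,'f1',195,130,325,260,4.6)
```

```text
clk 1.87 pos [ 0.5658 -0.0201  0.0977] alpha 84.02 tilt 0.006 F [ 0.1  0.1 -0.7] M [-0.1   0.09 -0.  ] w 0.004 j7 0.12
  delta cm [0.03 0.15 5.57] turn 0.2 rows 1.3
```

View pics/f1.png

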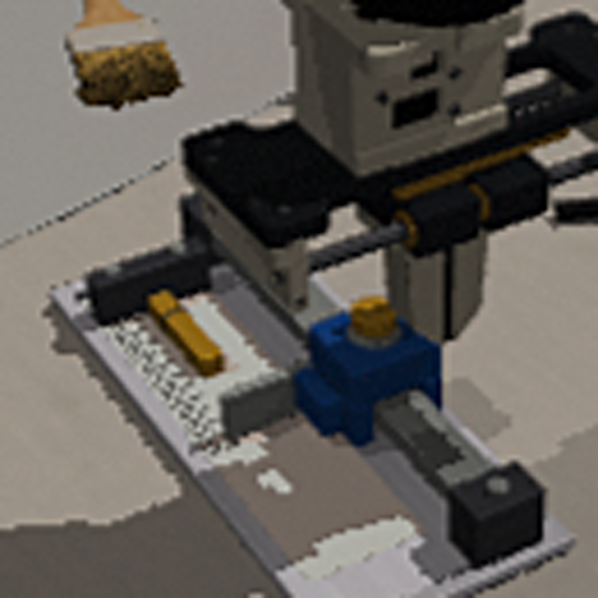

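All three keys are required, so I'll resend.

Call:
arm_command:
  deltas:
    - {"xyz": [0, 0.2, 2.5], "turn": 0.2, "jaw": 255}
    - {"xyz": [0, 0.2, 5], "turn": 0.2, "jaw": 255}
    - {"xyz": [0, 0.2, 5.5], "turn": 0.2, "jaw": 255}
    - {"xyz": [0.5, 0.2, 5.5], "turn": 0.2, "jaw": 255}
    - {"xyz": [1, 0.2, 5.5], "turn": 0.2, "jaw": 255}

```text
clock: 2.33
position: [0.5701, -0.01, 0.0452]
ee_rot: [-2.338, -2.098, 0.005]
force: [-0.0, -0.6, 0.2]
width: 0.002
```

Call:
arm_command:
  deltas:
    - {"xyz": [0.4, 0, 0], "turn": 0, "jaw": 255}
    - {"xyz": [0.8, 0, 0], "turn": 0, "jaw": 255}
    - {"xyz": [1.2, 0, 0], "turn": 0, "jaw": 255}
    - {"xyz": [1.6, 0, 0], "turn": 0, "jaw": 255}
    - {"xyz": [2, 0, 0], "turn": 0, "jaw": 255}

```text
clock: 2.75
position: [0.573, 0.0088, 0.0461]
ee_rot: [2.338, 2.096, -0.004]
force: [-0.8, -4.4, 4.5]
width: 0.002
```

Run:
```python
from h import *
plan([.567,-.02,.042],83.8)
j=grab('scene','scene3')
crop(j,'g1',195,130,325,260,4.6)
```

```text
clk 2.75 pos [0.573  0.0088 0.0461] alpha 83.76 tilt 0.003 F [-0.8 -4.4  4.5] M [-1.19  0.04  0.03] w 0.002 j7 0.11
  delta cm [-2.93 -0.29  0.42] turn -0.0 rows 0.7
```

View pics/g1.png

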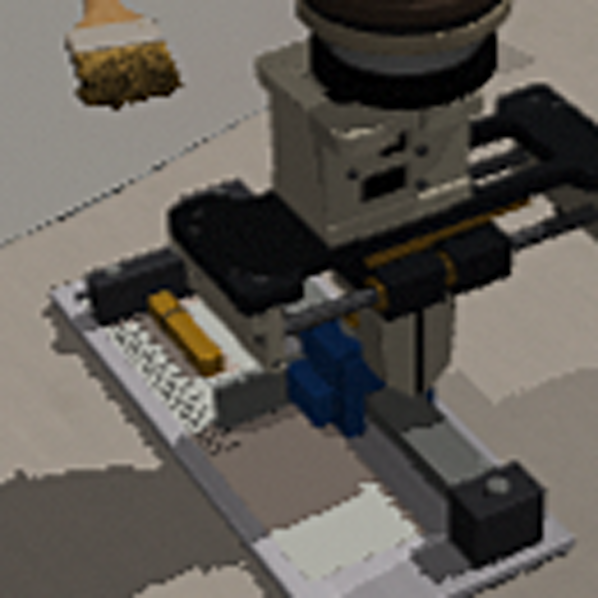

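Contact made, and the fence is sliding at about 4–5 N. About 37 mm to go.

Call:
arm_command:
  deltas:
    - {"xyz": [0.4, 0, 0], "turn": 0, "jaw": 255}
    - {"xyz": [0.8, 0, 0], "turn": 0, "jaw": 255}
    - {"xyz": [1.2, 0, 0], "turn": 0, "jaw": 255}
    - {"xyz": [1.6, 0, 0], "turn": 0, "jaw": 255}
    - {"xyz": [2, 0, 0], "turn": 0, "jaw": 255}

```text
clock: 3.22
position: [0.5752, 0.0287, 0.0461]
ee_rot: [2.338, 2.095, -0.005]
force: [-0.4, -6.0, 1.2]
width: 0.003
```

Call:
arm_command:
  deltas:
    - {"xyz": [0.2, 0, 0], "turn": 0, "jaw": 255}
    - {"xyz": [0.4, 0, 0], "turn": 0, "jaw": 255}
    - {"xyz": [0.6, 0, 0], "turn": 0, "jaw": 255}
    - {"xyz": [0.8, 0, 0], "turn": 0, "jaw": 255}
    - {"xyz": [0.8, 0, 0], "turn": 0, "jaw": 255}

```text
clock: 3.63
position: [0.576, 0.0362, 0.0462]
ee_rot: [2.338, 2.095, -0.006]
force: [-0.1, -3.8, -0.5]
width: 0.004
```

Run:
```python
from h import *
plan([.567,-.02,.042],83.8)
j=grab('scene','scene4')
crop(j,'g2',195,130,325,260,4.6)
```

```text
clk 3.63 pos [0.576  0.0362 0.0462] alpha 83.72 tilt 0.004 F [-0.1 -3.8 -0.5] M [-0.82  0.01 -0.02] w 0.004 j7 0.06
  delta cm [-5.68 -0.28  0.44] turn -0.1 rows 1.4
```

View pics/g2.png

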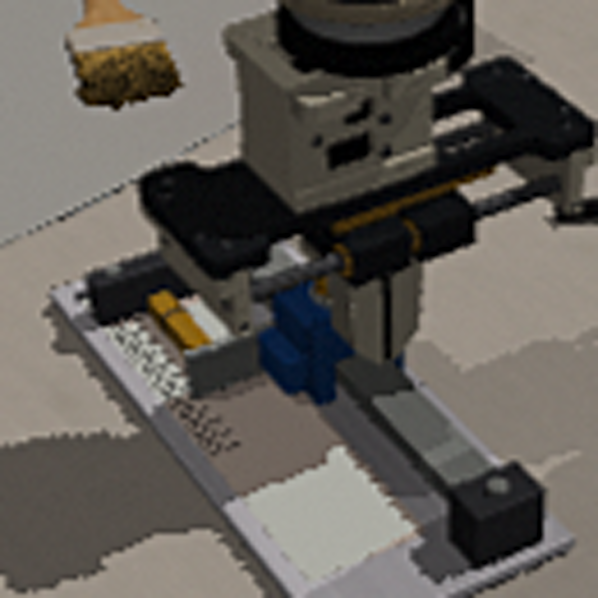

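Call:
arm_command:
  deltas:
    - {"xyz": [0.1, 0, 0], "turn": 0, "jaw": 255}
    - {"xyz": [0.2, 0, 0], "turn": 0, "jaw": 255}
    - {"xyz": [0.3, 0, 0], "turn": 0, "jaw": 255}
    - {"xyz": [0.4, 0, 0], "turn": 0, "jaw": 255}
    - {"xyz": [0.5, 0, 0], "turn": 0, "jaw": 255}

```text
clock: 4.1
position: [0.5765, 0.0406, 0.0462]
ee_rot: [2.338, 2.094, -0.006]
force: [0.9, -5.1, -0.0]
width: 0.004
```

Call:
arm_command:
  deltas:
    - {"xyz": [0.1, 0, 0], "turn": 0, "jaw": 255}
    - {"xyz": [0.15, 0, 0], "turn": 0, "jaw": 255}
    - {"xyz": [0.2, 0, 0], "turn": 0, "jaw": 255}
    - {"xyz": [0.25, 0, 0], "turn": 0, "jaw": 255}
    - {"xyz": [0.25, 0, 0], "turn": 0, "jaw": 255}

```text
clock: 4.52
position: [0.5767, 0.0428, 0.0462]
ee_rot: [2.338, 2.093, -0.006]
force: [0.0, -4.9, 0.2]
width: 0.002
```

Run:
```python
from h import *
plan([.567,-.02,.042],83.8)
j=grab('scene','scene5')
crop(j,'g3',200,180,270,230,10)
```

```text
clk 4.52 pos [0.5767 0.0428 0.0462] alpha 83.67 tilt 0.005 F [ 0.  -4.9  0.2] M [-1.07  0.06  0.  ] w 0.002 j7 0.05
  delta cm [-6.34 -0.28  0.45] turn -0.1 rows 1.5
```

View pics/g3.png

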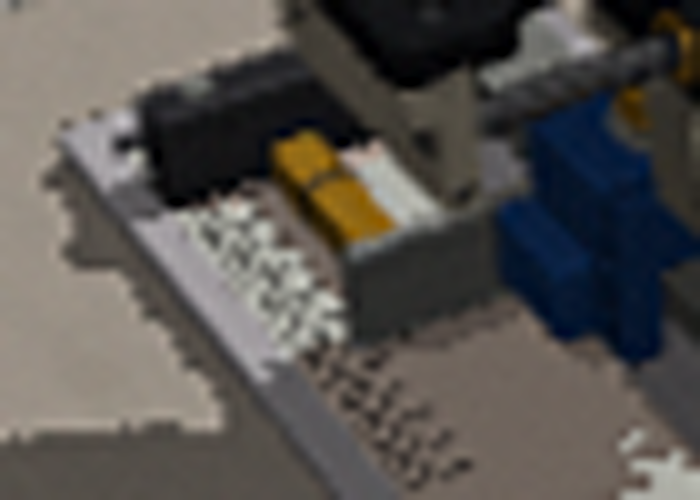

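Call:
arm_command:
  deltas:
    - {"xyz": [0.06, 0, 0], "turn": 0, "jaw": 255}
    - {"xyz": [0.12, 0, 0], "turn": 0, "jaw": 255}
    - {"xyz": [0.18, 0, 0], "turn": 0, "jaw": 255}
    - {"xyz": [0.2, 0, 0], "turn": 0, "jaw": 255}

```text
clock: 4.9
position: [0.5769, 0.0445, 0.0462]
ee_rot: [2.338, 2.093, -0.007]
force: [-0.5, -5.7, 0.5]
width: 0.003
```

Call:
arm_command:
  deltas:
    - {"xyz": [0.05, 0, 0], "turn": 0, "jaw": 255}
    - {"xyz": [0.1, 0, 0], "turn": 0, "jaw": 255}
    - {"xyz": [0.15, 0, 0], "turn": 0, "jaw": 255}

```text
clock: 5.15
position: [0.577, 0.0455, 0.0462]
ee_rot: [2.339, 2.092, -0.007]
force: [0.3, -6.5, 0.2]
width: 0.005
```

Call:
arm_command:
  deltas:
    - {"xyz": [0.05, 0, 0], "turn": 0, "jaw": 255}
    - {"xyz": [0.1, 0, 0], "turn": 0, "jaw": 255}
    - {"xyz": [0.15, 0, 0], "turn": 0, "jaw": 255}

```text
clock: 5.4
position: [0.5771, 0.0459, 0.0462]
ee_rot: [2.339, 2.091, -0.009]
force: [-0.6, -8.7, 0.5]
width: 0.001
```

Call:
arm_command:
  deltas:
    - {"xyz": [0.05, 0, 0], "turn": 0, "jaw": 255}
    - {"xyz": [0.1, 0, 0], "turn": 0, "jaw": 255}

```text
clock: 5.57
position: [0.5771, 0.0459, 0.0462]
ee_rot: [2.339, 2.089, -0.01]
force: [-0.8, -8.1, 0.7]
width: 0.006
```

Run:
```python
from h import *
plan([.567,-.02,.042],83.8)
j=grab('scene','scene6')
crop(j,'g4',200,180,270,230,10)
```

```text
clk 5.57 pos [0.5771 0.0459 0.0462] alpha 83.54 tilt 0.008 F [-0.8 -8.1  0.7] M [-1.91  0.19  0.  ] w 0.006 j7 0.04
  delta cm [-6.66 -0.26  0.48] turn -0.3 rows 1.6
```

View pics/g4.png

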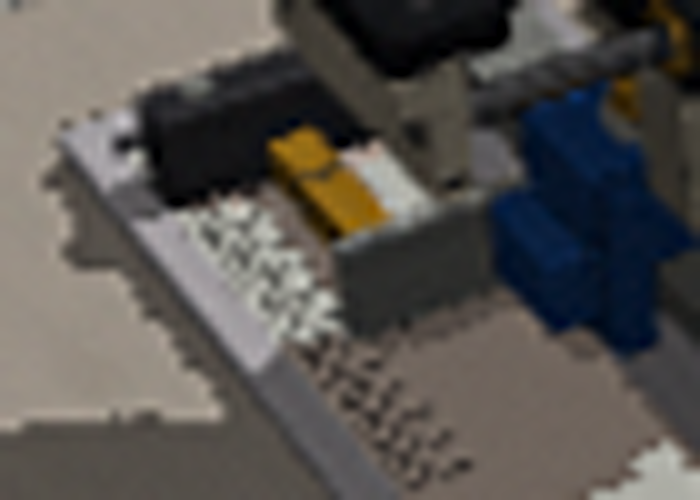

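The fence stopped advancing at y 0.0459 while the force rose to about 8 N. That puts the fence face at gauge y of about 0.040, so the bar is snug. Backing off.

Call:
arm_command:
  deltas:
    - {"xyz": [0, 0, 0], "turn": 0, "jaw": 255}
    - {"xyz": [-1, 0, 0], "turn": 0, "jaw": 255}
    - {"xyz": [-2.5, 0, -0.5], "turn": 0, "jaw": 255}
    - {"xyz": [-4, 0, -3.5], "turn": 0, "jaw": 255}
    - {"xyz": [-6, 0, -7], "turn": 0, "jaw": 255}

```text
clock: 6.03
position: [0.5684, -0.0134, 0.1159]
ee_rot: [2.34, 2.093, -0.015]
force: [1.4, 0.2, 0.4]
width: 0.007
```

Run:
```python
from h import *
# move to above driver: clearance handle top .128 -> TCP .19
plan([.491,-.256,.18],139)
```

```text
clk 6.03 pos [ 0.5684 -0.0134  0.1159] alpha 83.62 tilt 0.010 F [1.4 0.2 0.4] M [-0.06  0.05  0.03] w 0.007 j7 0.09
  delta cm [-25.03  -5.03  -6.17] turn -55.4 rows 7.7
```

Call:
arm_command:
  deltas:
    - {"xyz": [-2, -0.4, -3], "turn": -6.5, "jaw": 255}
    - {"xyz": [-5, -1, -6.4], "turn": -13, "jaw": 255}
    - {"xyz": [-8.5, -1.7, -6.4], "turn": -20, "jaw": 200}
    - {"xyz": [-12, -2.4, -6.4], "turn": -27, "jaw": 100}
    - {"xyz": [-15.5, -3.1, -6.4], "turn": -34, "jaw": 60}

```text
clock: 6.45
position: [0.5201, -0.1658, 0.1829]
ee_rot: [1.618, 2.692, -0.013]
force: [0.5, -0.4, -1.5]
width: 0.175
```

Run:
```python
from h import *
plan([.491,-.256,.18],139)
i=grab('top','top2');j=grab('scene','scene7')
crop(i,'k1',170,150,310,245,5.6)
crop(j,'k2',195,160,325,270,6)
```

```text
clk 6.45 pos [ 0.5201 -0.1658  0.1829] alpha 117.97 tilt 0.008 F [ 0.5 -0.4 -1.5] M [-0.06  0.02  0.03] w 0.175 j7 0.86
  delta cm [-6.61 -6.79  0.37] turn -21.0 rows 2.9
```

View pics/k1.png

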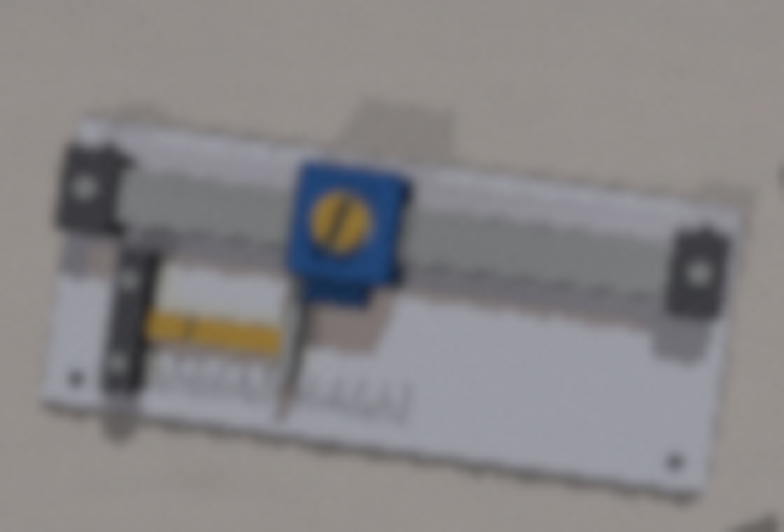

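View pics/k2.png

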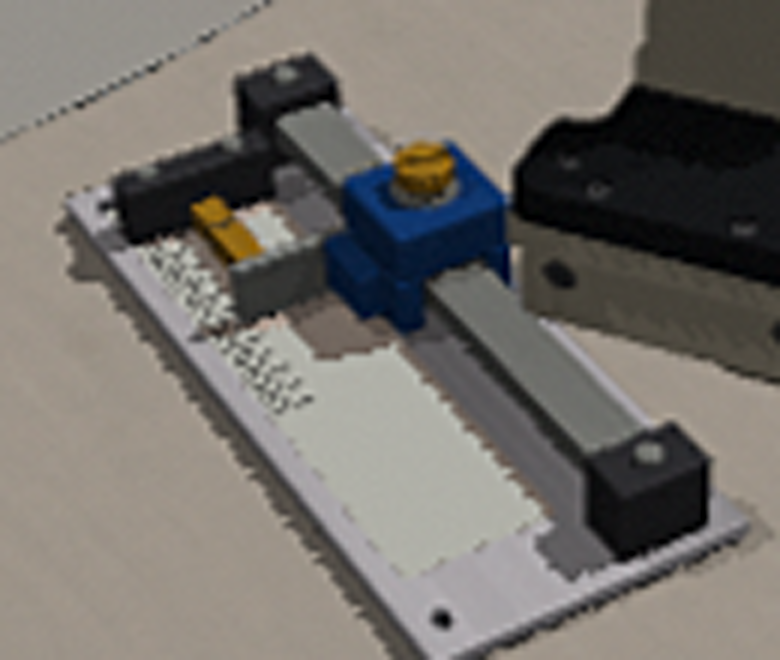

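The bar is snug: no gaps show at the stop (148,325) or the plate (285,340). Now I'll measure the screw closely and move over the driver.

Run:
```python
from h import *
i=load('top2'); j=load('scene7')
c=cv2.resize(i['frame'][176:204,216:246,::-1],None,fx=20,fy=20,interpolation=cv2.INTER_CUBIC)
cv2.imwrite('pics/l1.png',cv2.convertScaleAbs(c,alpha=2))
c=cv2.resize(j['frame'][178:202,250:280,::-1],None,fx=22,fy=22,interpolation=cv2.INTER_CUBIC)
cv2.imwrite('pics/l2.png',cv2.convertScaleAbs(c,alpha=2))
```

```text
(no output)
```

View pics/l1.png

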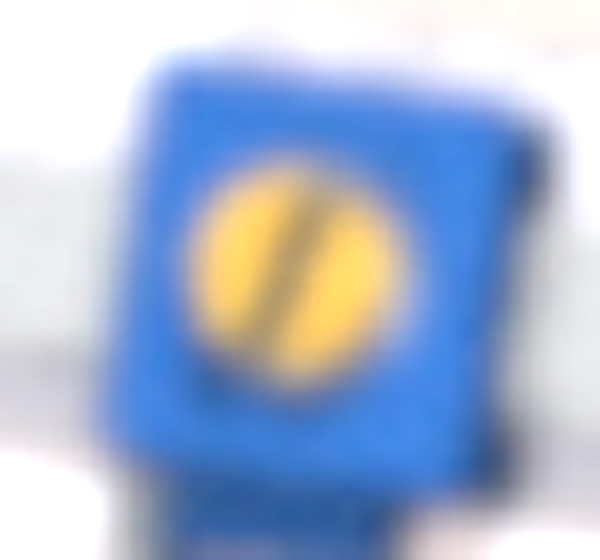

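View pics/l2.png

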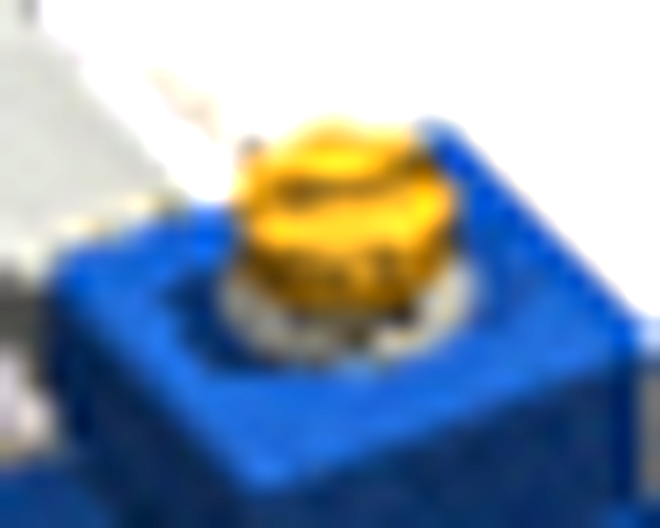

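Call:
arm_command:
  deltas:
    - {"xyz": [-2.2, -2.3, 0.1], "turn": -7, "jaw": 60}
    - {"xyz": [-4.4, -4.6, 0.2], "turn": -14, "jaw": 60}
    - {"xyz": [-6.6, -6.8, 0.3], "turn": -21, "jaw": 60}
    - {"xyz": [-6.6, -6.8, 0.3], "turn": -21, "jaw": 60}

```text
clock: 6.88
position: [0.4837, -0.2696, 0.1816]
ee_rot: [-1.115, -2.937, 0.024]
force: [-0.7, -0.2, 0.3]
width: 0.551
```

Run:
```python
from h import *
plan([.491,-.256,.18],139)
i=grab('top','top3');j=grab('scene','scene8')
crop(j,'m2',270,180,400,360,3.3)
```

```text
clk 6.88 pos [ 0.4837 -0.2696  0.1816] alpha 138.42 tilt 0.015 F [-0.7 -0.2  0.3] M [-0.07 -0.02 -0.03] w 0.551 j7 1.39
  delta cm [0.36 1.5  0.13] turn -0.6 rows 0.4
```

View pics/m2.png

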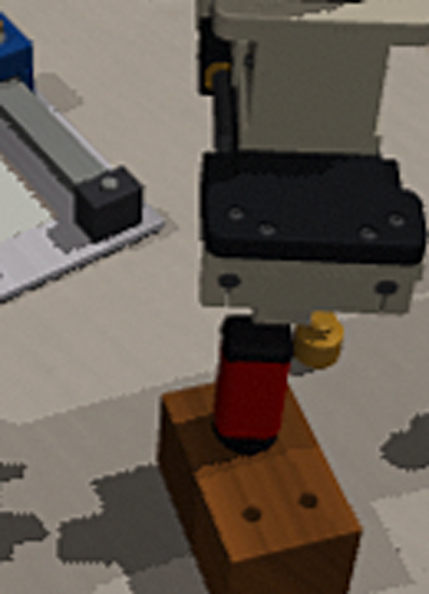

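Run:
```python
from h import *
i=load('top2'); j=load('scene7')
A=lambda c:((c[0]+.5)/20-.5+216,(c[1]+.5)/20-.5+176)
B=lambda c:((c[0]+.5)/22-.5+250,(c[1]+.5)/22-.5+178)
z=.070
print('top c',w(i,*A((297,272)),z=z).round(4))
print('scene c',w(j,*B((348,176)),z=z).round(4))
for im,e in ((i,[A((322,190)),A((252,355))]),(j,[B((425,158)),B((275,190))])):
    p,q=[w(im,*x,z=z) for x in e];d=p-q;print(p.round(4),q.round(4),np.degrees(np.arctan2(d[1],d[0])))
# triangulate screw top
K=[]
from numpy.linalg import lstsq
def ray(im,u,v):
    p=w(im,u,v,d=1.);o=im['cam_to_world'][:3,3];return o,(p-o)/np.linalg.norm(p-o)
M=np.zeros((3,3));b=np.zeros(3)
for o,d in (ray(i,*A((297,272))),ray(j,*B((348,176)))):
    P=np.eye(3)-np.outer(d,d);M+=P;b+=P@o
print('tri',np.linalg.solve(M,b).round(4))
for im in (i,j):
    v,u=np.mgrid[0:420,0:560]; d=im['depth']; K=im['camera_matrix'];T=im['cam_to_world']
    p=np.stack([(u-K[0,2])/K[0,0]*d,-(v-K[1,2])/K[1,1]*d,-d],-1)@T[:3,:3].T+T[:3,3]
    m=(d>0)&(abs(p[...,0]-.5785)<.02)&(abs(p[...,1]-.08)<.02)&(p[...,2]>.064)
    q=p[m];print('screw',len(q),q.mean(0).round(4),cv2.minEnclosingCircle(q[:,:2].astype(np.float32)*1000),np.percentile(q[:,2],[10,50,90]).round(4))
    m=(d>0)&(abs(p[...,0]-.5785)<.035)&(abs(p[...,1]-.08)<.035)&(p[...,2]>.052)
    q=p[m];print('saddle top',cv2.minAreaRect(q[:,:2].astype(np.float32)*1000),np.percentile(q[:,2],[10,30,50]))
    m=(d>0)&(abs(p[...,0]-.69)<.035)&(abs(p[...,1]-.08)<.06); print('table z',np.median(p[m][:,2]))
print(); plan([.491,-.256,.18],139)
```

```text
top c [0.578  0.0776 0.07  ]
scene c [0.5816 0.081  0.07  ]
[0.5873 0.0751 0.07  ] [0.5684 0.0824 0.07  ] -21.312434589461258
[0.5893 0.0787 0.07  ] [0.5747 0.0835 0.07  ] -18.229795861768963
tri [0.5781 0.0768 0.074 ]
screw 78 [0.5792 0.0787 0.0709] ((581.72412109375, 78.64147186279297), 13.325027465820312) [0.0679 0.0713 0.0734]
saddle top ((578.9024047851562, 78.85043334960938), (44.249935150146484, 47.5767936706543), 83.43592071533203) [0.05766773 0.0590069  0.0601321 ]
table z 0.0007577939524042732
screw 70 [0.5774 0.0772 0.0692] ((579.4427490234375, 78.21591186523438), 11.636418342590332) [0.0661 0.0698 0.0716]
saddle top ((578.4729614257812, 77.83175659179688), (46.17037582397461, 47.79180145263672), 84.2635726928711) [0.05523593 0.05750963 0.05839935]
table z -0.00019334658037739594

clk 6.98 pos [ 0.4864 -0.2637  0.1811] alpha 138.10 tilt 0.012 F [-0.1  0.8  0. ] M [ 0.07 -0.05 -0.02] w 0.636 j7 1.37
  delta cm [0.17 0.88 0.1 ] turn -0.9 rows 0.2
```

Screw centre is at about (0.5785, 0.0778), with the slot at about -20°. The pushing contact agrees with this. Next is the grasp.

Call:
arm_command:
  deltas:
    - {"xyz": [0.2, 0.9, 0], "turn": -0.9, "jaw": 60}
    - {"xyz": [0.2, 0.9, 0], "turn": -0.9, "jaw": 60}
    - {"xyz": [0.2, 0.9, 0], "turn": -0.9, "jaw": 60}
    - {"xyz": [0.2, 0.9, 0.5], "turn": -0.9, "jaw": 60}

```text
clock: 7.32
position: [0.4919, -0.2547, 0.1766]
ee_rot: [1.098, 2.943, -0.017]
force: [0.2, 0.1, -0.2]
width: 0.76
```

Run:
```python
from h import *
j=grab('scene','scene9')
crop(j,'n2',290,230,390,330,5.5)
plan([.491,-.256,.074],139)
```

```text
clk 7.37 pos [ 0.4911 -0.2546  0.1752] alpha 139.08 tilt 0.011 F [ 0.4  0.1 -0.4] M [ 0.04 -0.05 -0.02] w 0.763 j7 1.37
  delta cm [-0.05  0.   10.12] turn 0.1 rows 2.4
```

View pics/n2.png

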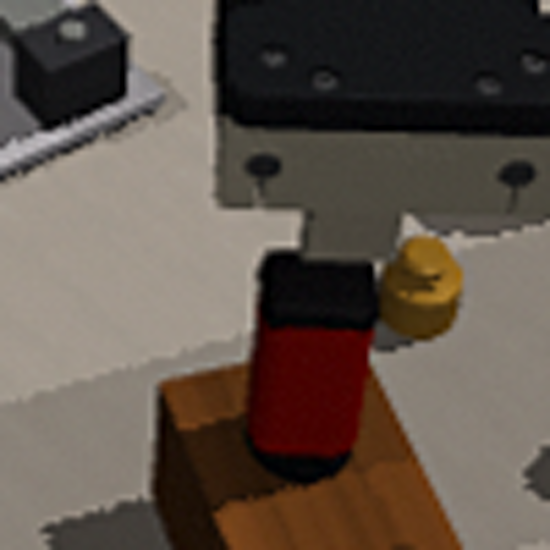

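Run:
```python
from h import *
j=load('scene9')
t=np.radians(49.1);d=np.array([np.cos(t),np.sin(t),0])
for s in (-.045,-.035,.035,.045):
    u,v=proj(j,np.array([.4911,-.2546,.1752])+s*d);print(s,(u-290)*5.5,(v-230)*5.5)
```

```text
-0.045 338.4154602115578 280.90616666263776
-0.035 335.7736392188348 250.7197236555471
0.035 318.9986027566217 59.04183045109883
0.045 316.82220842945827 34.17352805709251
```

Call:
arm_command:
  deltas:
    - {"xyz": [0, 0, 2.5], "turn": 0, "jaw": 60}
    - {"xyz": [0, 0, 5], "turn": 0, "jaw": 60}
    - {"xyz": [0, 0, 7.5], "turn": 0, "jaw": 60}
    - {"xyz": [0, 0, 9.5], "turn": 0, "jaw": 60}
    - {"xyz": [0, 0, 10.1], "turn": 0, "jaw": 60}

```text
clock: 7.78
position: [0.4889, -0.2544, 0.0711]
ee_rot: [-1.095, -2.938, 0.018]
force: [0.4, 0.2, 0.7]
width: 0.763
```

Run:
```python
from h import *
j=grab('scene','scene10')
crop(j,'n3',290,230,390,330,5.5)
plan([.491,-.256,.074],139)
```

```text
clk 7.83 pos [ 0.489  -0.2546  0.0715] alpha 139.10 tilt 0.013 F [-0.5 -0.1 -0.4] M [-0.01  0.12  0.03] w 0.768 j7 1.42
  delta cm [-0.24  0.02 -0.25] turn 0.1 rows 0.1
```

View pics/n3.png

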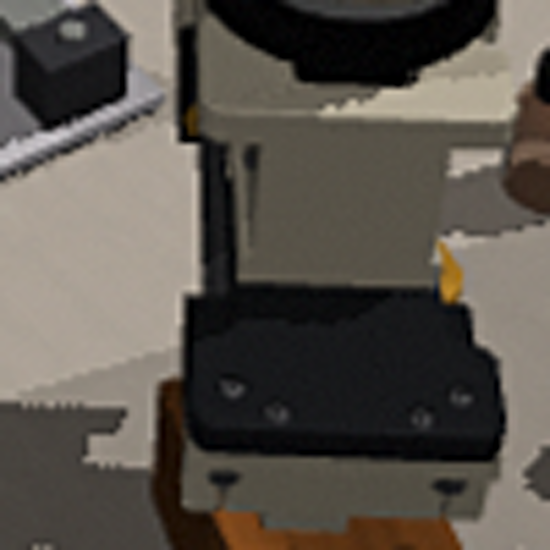

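Call:
arm_command:
  deltas:
    - {"xyz": [-0.2, 0, -0.2], "turn": 0, "jaw": 60}
    - {"xyz": [-0.2, 0, -0.2], "turn": 0, "jaw": 130}
    - {"xyz": [-0.2, 0, -0.2], "turn": 0, "jaw": 180}
    - {"xyz": [-0.2, 0, -0.2], "turn": 0, "jaw": 230}
    - {"xyz": [-0.2, 0, -0.2], "turn": 0, "jaw": 230}
  force: 45

```text
clock: 8.25
position: [0.491, -0.2561, 0.0744]
ee_rot: [-1.096, -2.939, 0.018]
force: [-0.0, -0.2, 0.2]
width: 0.525
```

Call:
arm_command:
  deltas:
    - {"xyz": [0, 0, 0], "turn": 0, "jaw": 255}
    - {"xyz": [0, 0, 0], "turn": 0, "jaw": 255}
    - {"xyz": [0, 0, 0], "turn": 0, "jaw": 255}

```text
clock: 8.5
position: [0.4912, -0.2561, 0.0747]
ee_rot: [-1.096, -2.94, 0.018]
force: [-0.5, 0.7, 0.2]
width: 0.309
```

Run:
```python
from h import *
plan([.491,-.256,.074],139)
```

```text
clk 8.50 pos [ 0.4912 -0.2561  0.0747] alpha 139.10 tilt 0.012 F [-0.5  0.7  0.2] M [ 0.   -0.05 -0.  ] w 0.309 j7 1.42
  delta cm [ 0.02 -0.    0.07] turn 0.1 rows 0.0
```

Call:
arm_command:
  deltas:
    - {"xyz": [0, 0, 0], "turn": 0, "jaw": 255}
    - {"xyz": [0, 0, 0], "turn": 0, "jaw": 255}
    - {"xyz": [0, 0, 0], "turn": 0, "jaw": 255}

```text
clock: 8.75
position: [0.4912, -0.2561, 0.0746]
ee_rot: [-1.096, -2.94, 0.018]
force: [0.0, -0.9, 0.4]
width: 0.26
```

Run:
```python
from h import *
plan([.491,-.256,.074],139)
```

```text
clk 8.75 pos [ 0.4912 -0.2561  0.0746] alpha 139.10 tilt 0.012 F [ 0.  -0.9  0.4] M [ 0.07 -0.01  0.03] w 0.260 j7 1.42
  delta cm [ 0.02 -0.    0.06] turn 0.1 rows 0.0
```

Gripped at 24 mm. Lifting.

Call:
arm_command:
  deltas:
    - {"xyz": [0, 0, -1], "turn": 0, "jaw": 255}
    - {"xyz": [0, 0, -3], "turn": 0, "jaw": 255}
    - {"xyz": [0, 0, -5.5], "turn": 0, "jaw": 255}
    - {"xyz": [0, 0, -8], "turn": 0, "jaw": 255}
    - {"xyz": [0, 0, -10.5], "turn": 0, "jaw": 255}

```text
clock: 9.17
position: [0.4916, -0.2551, 0.1813]
ee_rot: [-1.096, -2.939, 0.018]
force: [0.8, 0.6, -1.6]
width: 0.256
```

Run:
```python
from h import *
j=grab('scene','scene11')
crop(j,'p1',270,160,400,340,3.3)
plan([.5785,.0778,.165],160)
```

```text
clk 9.22 pos [ 0.494  -0.2564  0.1862] alpha 139.07 tilt 0.012 F [ 2.2 -1.7  2.2] M [-0.08 -0.1   0.02] w 0.261 j7 1.37
  delta cm [15.52 30.8   1.72] turn -20.9 rows 8.3
```

View pics/p1.png

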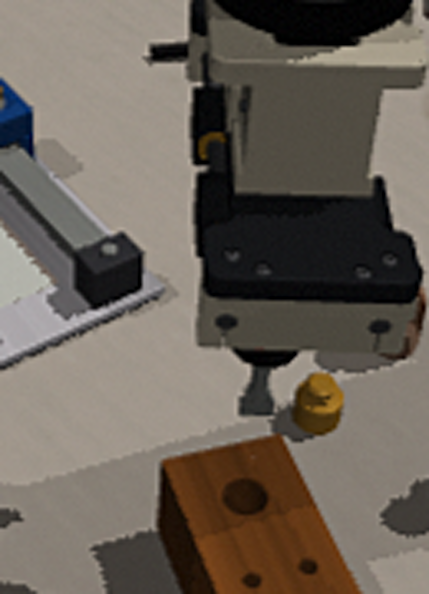

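Call:
arm_command:
  deltas:
    - {"xyz": [1.8, 3.6, 0], "turn": -2.5, "jaw": 255}
    - {"xyz": [3.6, 7.2, 0], "turn": -5, "jaw": 255}
    - {"xyz": [5.4, 10.8, 0], "turn": -7.5, "jaw": 255}
    - {"xyz": [7.2, 14.4, 0], "turn": -10, "jaw": 255}
    - {"xyz": [9, 18, 0], "turn": -12, "jaw": 255}

```text
clock: 9.63
position: [0.544, -0.0598, 0.1846]
ee_rot: [0.782, 3.041, -0.018]
force: [0.6, -1.1, -0.8]
width: 0.263
```

Run:
```python
from h import *
i=load('scene11')
print('hole',w(i,245/3.3+270,497/3.3+160,z=.056).round(4))
plan([.5785,.0778,.165],160)
```

```text
hole [ 0.4913 -0.2577  0.056 ]
clk 9.63 pos [ 0.544  -0.0598  0.1846] alpha 151.17 tilt 0.011 F [ 0.6 -1.1 -0.8] M [0.02 0.02 0.01] w 0.263 j7 1.16
  delta cm [ 3.62 13.73  1.8 ] turn -8.8 rows 3.4
```

Call:
arm_command:
  deltas:
    - {"xyz": [1, 3.6, 0], "turn": -2.5, "jaw": 255}
    - {"xyz": [2, 7.2, 0.5], "turn": -5, "jaw": 255}
    - {"xyz": [3, 10.8, 1], "turn": -7.5, "jaw": 255}
    - {"xyz": [3.6, 13.7, 1.8], "turn": -8.8, "jaw": 255}
    - {"xyz": [3.6, 13.7, 1.8], "turn": -8.8, "jaw": 255}

```text
clock: 10.05
position: [0.5786, 0.0857, 0.1639]
ee_rot: [-0.53, -3.096, 0.013]
force: [-0.0, 0.8, -0.3]
width: 0.255
```

Run:
```python
from h import *
plan([.5785,.0778,.155],160)
j=grab('scene','scene12'); i=grab('top','top12')
plan([.5785,.0778,.155],160)
crop(j,'q1',220,110,320,220,5.4)
```

```text
clk 10.05 pos [0.5786 0.0857 0.1639] alpha 160.56 tilt 0.008 F [-0.   0.8 -0.3] M [0.05 0.   0.04] w 0.255 j7 1.06
  delta cm [-0.26 -0.74  0.89] turn 0.6 rows 0.3
clk 10.15 pos [0.5782 0.0788 0.1647] alpha 160.12 tilt 0.012 F [-0.7 -1.2 -0.9] M [-0.04  0.05 -0.01] w 0.258 j7 1.06
  delta cm [-0.06 -0.07  0.97] turn 0.1 rows 0.2
```

View pics/q1.png

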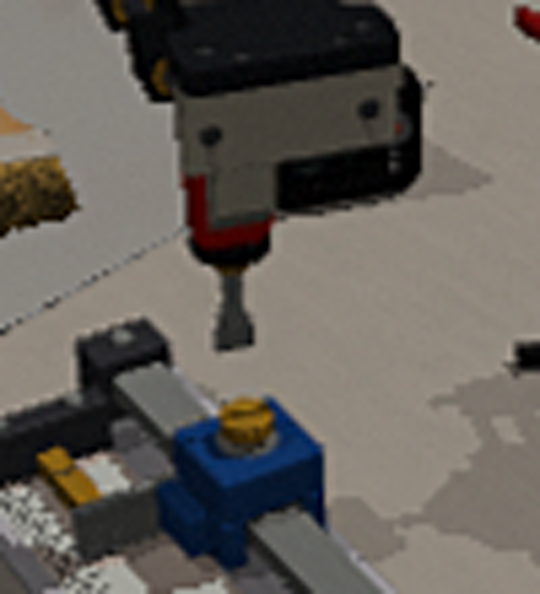

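Call:
arm_command:
  deltas:
    - {"xyz": [-0.1, -0.1, 0.5], "turn": 0, "jaw": 255}
    - {"xyz": [-0.1, -0.1, 1], "turn": 0, "jaw": 255}
    - {"xyz": [-0.1, -0.1, 1.2], "turn": 0, "jaw": 255}
    - {"xyz": [-0.1, -0.1, 1.2], "turn": 0, "jaw": 255}
    - {"xyz": [-0.1, -0.1, 1.2], "turn": 0, "jaw": 255}

```text
clock: 10.57
position: [0.5786, 0.0766, 0.1527]
ee_rot: [-0.544, -3.094, 0.019]
force: [0.5, 0.1, -0.6]
width: 0.259
```

Run:
```python
from h import *
j=grab('scene','scene13')
plan([.5785,.0778,.145],160)
o=observe();R=Ro.from_rotvec(o['ee_rot']).as_matrix();tip=o['position']+R@[0,0,.0646];print('tip',tip.round(4), 'toolz',R[:,2].round(4))
for p in (tip,tip+.008*R[:,0],tip-.008*R[:,0]): print((np.array(proj(j,p))-[250,155])*16)
c=cv2.resize(j['frame'][155:195,250:285,::-1],None,fx=16,fy=16,interpolation=cv2.INTER_CUBIC)
cv2.imwrite('pics/q2.png',cv2.convertScaleAbs(c,alpha=2))
```

```text
clk 10.62 pos [0.5788 0.0768 0.1529] alpha 160.06 tilt 0.012 F [ 0.   0.4 -0.4] M [-0.02 -0.02  0.01] w 0.259 j7 1.06
  delta cm [0.07 0.09 0.78] turn 0.1 rows 0.2
tip [0.5787 0.076  0.0883] toolz [-0.002  -0.0117 -0.9999]
[245.06941956 401.88934766]
[186.75281093 413.13678871]
[303.14509915 390.68837425]
```

View pics/q2.png

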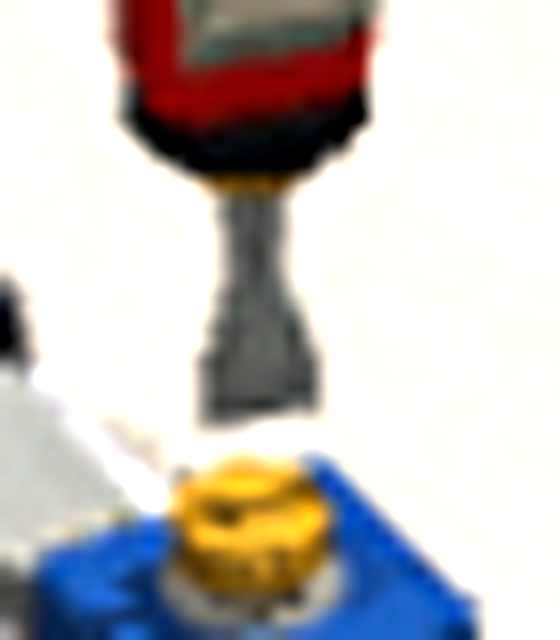

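Run:
```python
from h import *
j=load('scene13')
for cy in (176,184,192):
    u,v=(350.5/22-.5+250,(cy+.5)/22-.5+178)
    for z in (.070,.0715): print(cy,z,w(j,u,v,z=z).round(4),'corr',w(j,u-.95,v-.75,z=z).round(4))
# table/other biases: plate corners from scene vs top
```

```text
176 0.07 [0.5818 0.0808 0.07  ] corr [0.5818 0.0843 0.07  ]
176 0.0715 [0.5806 0.0791 0.0715] corr [0.5806 0.0826 0.0715]
184 0.07 [0.581  0.0798 0.07  ] corr [0.581  0.0832 0.07  ]
184 0.0715 [0.5798 0.0781 0.0715] corr [0.5798 0.0815 0.0715]
192 0.07 [0.5802 0.0787 0.07  ] corr [0.5802 0.0822 0.07  ]
192 0.0715 [0.579  0.077  0.0715] corr [0.579  0.0805 0.0715]
```

```bash
cat > ov.py <<'E'
from h import *
def overlay(j,out,pos,R,screw,L=.0646,s=16,box=(245,140,290,198),alpha=2,slot=-20):
    x0,y0,x1,y1=box
    c=cv2.resize(j['frame'][y0:y1,x0:x1,::-1],None,fx=s,fy=s,interpolation=cv2.INTER_CUBIC); c=cv2.convertScaleAbs(c,alpha=alpha)
    def line(P,col):
        q=np.array([((np.array(proj(j,p))-[x0,y0]+.5)*s) for p in P]); cv2.polylines(c,[np.round(q).astype(np.int32)],False,col,1,cv2.LINE_AA)
    T=lambda a:pos+R@np.array([a[0],a[1],L-a[2]])
    for y in (-.0012,.0012): line([T((-.008,y,.01)),T((-.008,y,0)),T((.008,y,0)),T((.008,y,.01))],(0,255,0))
    th=np.linspace(0,2*np.pi,40)
    for z in (.046,.052): line([T((.016*np.cos(t),.016*np.sin(t),z)) for t in th],(255,0,255))
    for z in (0,-.008): line([np.array(screw)+[.011*np.cos(t),.011*np.sin(t),z] for t in th],(255,255,0))
    a=np.radians(slot);d=np.array([np.cos(a),np.sin(a),0])*.011;n=np.array([-np.sin(a),np.cos(a),0])*.002
    for k in (-1,1): line([np.array(screw)-d+k*n,np.array(screw)+d+k*n],(255,255,255))
    cv2.imwrite(f'pics/{out}.png',c)
E
python3 - <<'E'
from ov import *
o=observe();R=Ro.from_rotvec(o['ee_rot']).as_matrix()
overlay(load('scene13'),'r1',o['position'],R,[.5785,.0774,.0708],box=(247,150,283,198),s=12)
i=load('top2')
overlay(i,'r2',o['position'],R,[.5785,.0774,.0708],box=(210,170,250,210),s=14)
overlay(load('scene7'),'r3',o['position'],R,[.5785,.0774,.0708],box=(245,170,285,210),s=14)
E
```

```text
(no output)
```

View pics/r1.png

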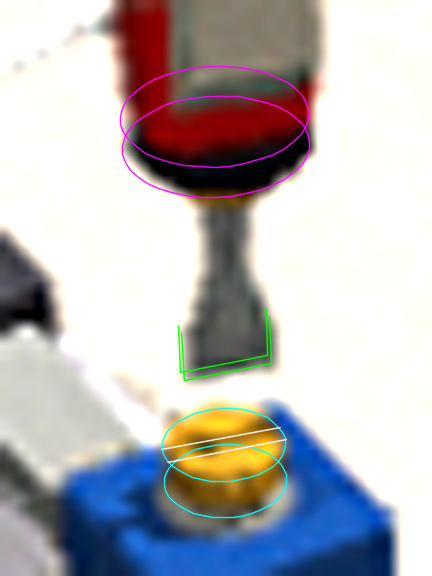

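View pics/r2.png

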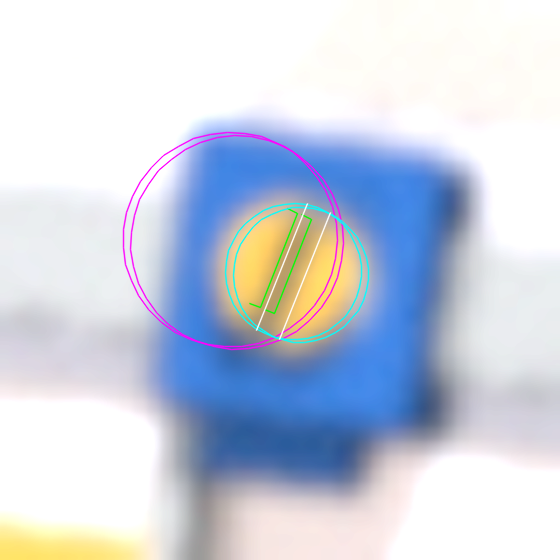

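View pics/r3.png

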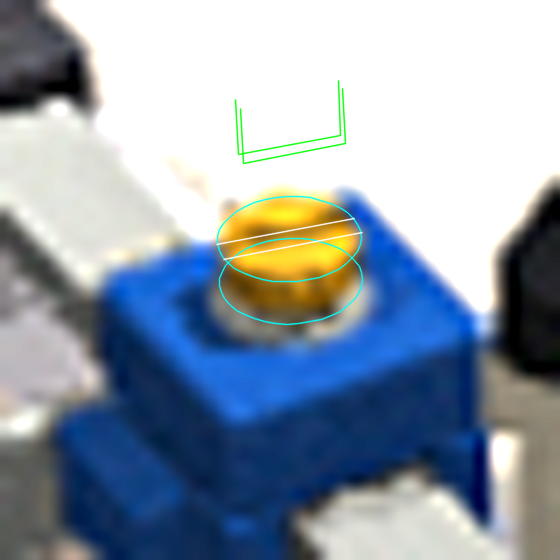

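The overlays fit to within about half a pixel. The driver follows the predicted pose, and the screw sits about 1 mm further in +y than my overlay. I'll set the tip target to (0.5787, 0.0782).

Run:
```python
from h import *
plan([.5788,.0790,.139],160)
```

```text
clk 10.62 pos [0.5788 0.0768 0.1529] alpha 160.06 tilt 0.012 F [ 0.   0.4 -0.4] M [-0.02 -0.02  0.01] w 0.259 j7 1.06
  delta cm [0.08 0.22 1.38] turn 0.1 rows 0.3
```

Call:
arm_command:
  deltas:
    - {"xyz": [0.08, 0.22, 0.3], "turn": 0, "jaw": 255}
    - {"xyz": [0.08, 0.22, 0.8], "turn": 0, "jaw": 255}
    - {"xyz": [0.08, 0.22, 1.2], "turn": 0, "jaw": 255}
    - {"xyz": [0.08, 0.22, 1.4], "turn": 0, "jaw": 255}
    - {"xyz": [0.08, 0.22, 1.4], "turn": 0, "jaw": 255}

```text
clock: 11.03
position: [0.5783, 0.0789, 0.138]
ee_rot: [-0.543, -3.093, 0.019]
force: [-0.8, 0.2, -1.6]
width: 0.263
```

Run:
```python
from ov import *
j=grab('scene','scene14')
plan([.5788,.0790,.1356],160)
o=observe();R=Ro.from_rotvec(o['ee_rot']).as_matrix()
overlay(j,'s1',o['position'],R,[.5787,.0782,.0708],box=(247,150,283,198),s=12)
```

```text
clk 11.08 pos [0.5785 0.079  0.1384] alpha 160.07 tilt 0.012 F [-0.7 -0.  -0.4] M [ 0.05 -0.01  0.03] w 0.257 j7 1.06
  delta cm [-0.03  0.02  0.28] turn 0.1 rows 0.1
```

View pics/s1.png

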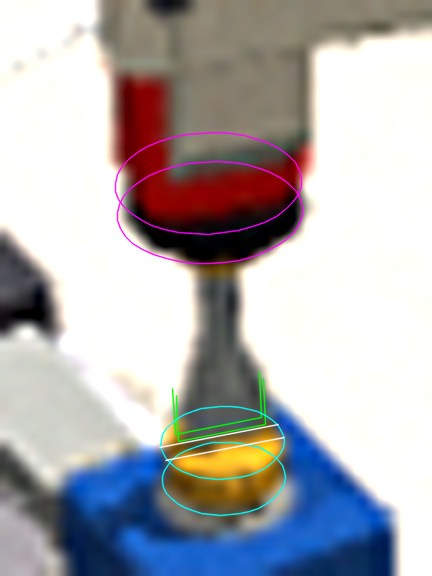

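Call:
arm_command:
  deltas:
    - {"xyz": [0, 0, 0.1], "turn": 0, "jaw": 255}
    - {"xyz": [0, 0, 0.2], "turn": 0, "jaw": 255}
    - {"xyz": [0, 0, 0.3], "turn": 0, "jaw": 255}
    - {"xyz": [0, 0, 0.4], "turn": 0, "jaw": 255}

```text
clock: 11.42
position: [0.5787, 0.079, 0.1344]
ee_rot: [-0.544, -3.094, 0.019]
force: [0.4, 1.0, -0.2]
width: 0.258
```

Run:
```python
from h import *
plan([.5788,.0790,.131],160)
```

```text
clk 11.42 pos [0.5787 0.079  0.1344] alpha 160.07 tilt 0.012 F [ 0.4  1.  -0.2] M [ 0.17 -0.06 -0.01] w 0.258 j7 1.06
  delta cm [-0.01  0.01  0.34] turn 0.1 rows 0.1
```

Call:
arm_command:
  deltas:
    - {"xyz": [0, 0, 0.1], "turn": 0, "jaw": 255}
    - {"xyz": [0, 0, 0.2], "turn": 0, "jaw": 255}
    - {"xyz": [0, 0, 0.2], "turn": 0, "jaw": 255}

```text
clock: 11.67
position: [0.5786, 0.0791, 0.1323]
ee_rot: [-0.543, -3.094, 0.019]
force: [0.2, 0.3, -1.4]
width: 0.258
```

Run:
```python
from h import *
plan([.5788,.0790,.131],160)
```

```text
clk 11.67 pos [0.5786 0.0791 0.1323] alpha 160.07 tilt 0.012 F [ 0.2  0.3 -1.4] M [ 0.09 -0.12 -0.01] w 0.258 j7 1.06
  delta cm [-0.02  0.    0.13] turn 0.1 rows 0.0
```

Call:
arm_command:
  deltas:
    - {"xyz": [0, 0, 0.06], "turn": 0, "jaw": 255}
    - {"xyz": [0, 0, 0.12], "turn": 0, "jaw": 255}
    - {"xyz": [0, 0, 0.18], "turn": 0, "jaw": 255}

```text
clock: 11.92
position: [0.579, 0.0791, 0.1316]
ee_rot: [0.544, 3.094, -0.018]
force: [-5.0, 0.1, 15.2]
width: 0.256
```

Run:
```python
from ov import *
j=grab('scene','scene15')
plan([.5788,.0790,.131],160)
o=observe();R=Ro.from_rotvec(o['ee_rot']).as_matrix()
overlay(j,'s2',o['position'],R,[.5787,.0782,.0708],box=(247,150,283,198),s=12)
```

```text
clk 11.97 pos [0.5789 0.0791 0.1316] alpha 160.06 tilt 0.011 F [-2.6 -0.  11.9] M [-0.07  1.07  0.03] w 0.257 j7 1.06
  delta cm [ 0.01 -0.01  0.06] turn 0.1 rows 0.0
```

View pics/s2.png

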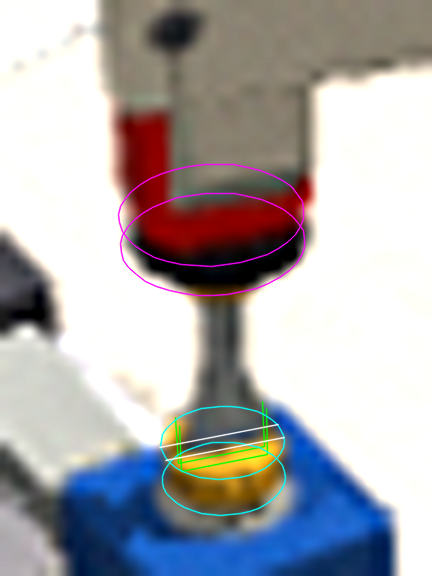

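Blade seated: the contact force rose at tip height ≈0.067, about 4 mm below the screw's top, and the picture shows the blade inside the head. Now turning clockwise.

Call:
arm_command:
  deltas:
    - {"xyz": [0, 0, 0.04], "turn": 0, "jaw": 255}
    - {"xyz": [0, 0, 0.04], "turn": 0, "jaw": 255}
    - {"xyz": [0, 0, 0.04], "turn": 0, "jaw": 255}
    - {"xyz": [0, 0, 0.04], "turn": 3, "jaw": 255}
    - {"xyz": [0, 0, 0.05], "turn": 6, "jaw": 255}
  force: 55

```text
clock: 12.38
position: [0.5795, 0.079, 0.1318]
ee_rot: [0.708, 3.058, -0.017]
force: [-0.8, 0.2, 6.0]
width: 0.261
```

Run:
```python
from h import *
plan([.5788,.0790,.131],160)
```

```text
clk 12.38 pos [0.5795 0.079  0.1318] alpha 153.93 tilt 0.011 F [-0.8  0.2  6. ] M [0.05 0.24 0.03] w 0.261 j7 0.97
  delta cm [ 0.06 -0.03  0.08] turn -6.1 rows 0.8
```

Call:
arm_command:
  deltas:
    - {"xyz": [0, 0, 0.04], "turn": 3, "jaw": 255}
    - {"xyz": [0, 0, 0.05], "turn": 6, "jaw": 255}
    - {"xyz": [0, 0, 0.06], "turn": 9, "jaw": 255}
    - {"xyz": [0, 0, 0.07], "turn": 12, "jaw": 255}

```text
clock: 12.72
position: [0.5798, 0.0792, 0.1316]
ee_rot: [1.027, 2.965, -0.016]
force: [-1.5, 0.3, 6.2]
width: 0.26
```

Run:
```python
from h import *
plan([.5788,.0790,.131],160)
```

```text
clk 12.72 pos [0.5798 0.0792 0.1316] alpha 141.80 tilt 0.011 F [-1.5  0.3  6.2] M [-0.03  0.41  0.12] w 0.260 j7 0.79
  delta cm [ 0.07 -0.08  0.06] turn -18.2 rows 2.5
```

Torque about 0.12 N m, so the screw is turning.

Call:
arm_command:
  deltas:
    - {"xyz": [0, 0, 0.06], "turn": 3, "jaw": 255}
    - {"xyz": [0, 0, 0.07], "turn": 6, "jaw": 255}
    - {"xyz": [0, 0, 0.08], "turn": 9, "jaw": 255}
    - {"xyz": [0, 0, 0.09], "turn": 12, "jaw": 255}

```text
clock: 13.05
position: [0.5798, 0.079, 0.1313]
ee_rot: [1.334, 2.839, -0.015]
force: [-2.4, -0.2, 7.2]
width: 0.261
```

Run:
```python
from h import *
plan([.5788,.0790,.131],160)
```

```text
clk 13.05 pos [0.5798 0.079  0.1313] alpha 129.65 tilt 0.011 F [-2.4 -0.2  7.2] M [-0.19  0.87  0.05] w 0.261 j7 0.61
  delta cm [ 0.07 -0.07  0.03] turn -30.3 rows 4.2
```

Call:
arm_command:
  deltas:
    - {"xyz": [0, 0, 0.06], "turn": 3, "jaw": 255}
    - {"xyz": [0, 0, 0.07], "turn": 6, "jaw": 255}
    - {"xyz": [0, 0, 0.08], "turn": 9, "jaw": 255}
    - {"xyz": [0, 0, 0.09], "turn": 12, "jaw": 255}

```text
clock: 13.38
position: [0.5797, 0.0788, 0.1309]
ee_rot: [1.627, 2.681, -0.014]
force: [-3.7, -0.7, 9.3]
width: 0.256
```

Run:
```python
from ov import *
j=grab('scene','scene16')
plan([.5788,.0790,.131],160)
o=observe();R=Ro.from_rotvec(o['ee_rot']).as_matrix()
overlay(j,'s3',o['position'],R,[.5787,.0782,.0700],box=(247,150,283,198),s=12,slot=-51)
```

```text
clk 13.43 pos [0.5796 0.0788 0.1309] alpha 117.28 tilt 0.011 F [-3.7 -0.6  8.9] M [-0.22  1.03  0.06] w 0.259 j7 0.42
  delta cm [ 0.06 -0.07 -0.01] turn -42.7 rows 6.0
```

View pics/s3.png

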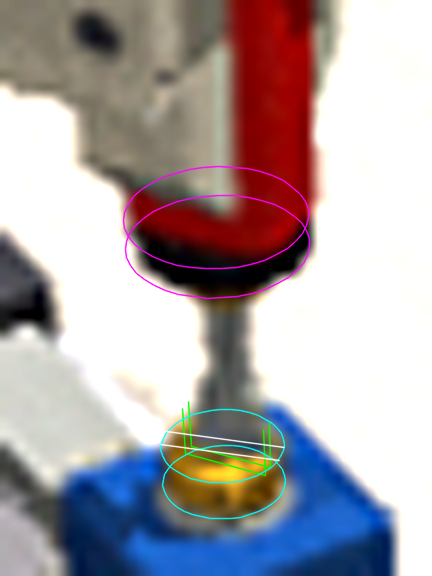

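Call:
arm_command:
  deltas:
    - {"xyz": [0, 0, 0.06], "turn": 2, "jaw": 255}
    - {"xyz": [0, 0, 0.07], "turn": 4, "jaw": 255}
    - {"xyz": [0, 0, 0.07], "turn": 6, "jaw": 255}

```text
clock: 13.68
position: [0.5796, 0.0787, 0.1307]
ee_rot: [1.772, 2.587, -0.013]
force: [-1.9, -0.6, 8.2]
width: 0.259
```

```bash
cat > q.py <<'E'
from h import *
o=observe();R=Ro.from_rotvec(o['ee_rot']).as_matrix()
print('%.2f'%o['clock'],'alpha %.2f'%np.degrees(np.arctan2(R[1,0],R[0,0])),'pos',o['position'].round(4),'F',o['force'].round(1),'M',o['ft_torque'].round(3),'eff7 %.3f'%o['joint_efforts'][6],'w %.3f'%o['width'])
E
python3 q.py
```

```text
13.68 alpha 111.18 pos [0.5796 0.0787 0.1307] F [-1.9 -0.6  8.2] M [-0.182  0.868  0.102] eff7 0.643 w 0.259
```

Call:
arm_command:
  deltas:
    - {"xyz": [0, 0, 0.06], "turn": 1.5, "jaw": 255}
    - {"xyz": [0, 0, 0.06], "turn": 3, "jaw": 255}
    - {"xyz": [0, 0, 0.06], "turn": 4, "jaw": 255}

```text
clock: 13.93
position: [0.5795, 0.0787, 0.1307]
ee_rot: [1.862, 2.522, -0.013]
force: [-2.2, -0.5, 7.5]
width: 0.259
```

```bash
python3 q.py
```

```text
13.93 alpha 107.11 pos [0.5795 0.0787 0.1307] F [-2.2 -0.5  7.5] M [-0.148  0.905  0.082] eff7 0.110 w 0.259
```

Call:
arm_command:
  deltas:
    - {"xyz": [0, 0, 0.06], "turn": 1.5, "jaw": 255}
    - {"xyz": [0, 0, 0.06], "turn": 3, "jaw": 255}

```text
clock: 14.1
position: [0.5795, 0.0786, 0.1306]
ee_rot: [1.929, 2.471, -0.012]
force: [-2.7, -0.1, 7.3]
width: 0.257
```

```bash
python3 q.py
```

```text
14.10 alpha 104.04 pos [0.5795 0.0786 0.1306] F [-2.7 -0.1  7.3] M [-0.165  0.856  0.177] eff7 0.481 w 0.257
```

Call:
arm_command:
  deltas:
    - {"xyz": [0, 0, 0.06], "turn": 1, "jaw": 255}
    - {"xyz": [0, 0, 0.06], "turn": 2, "jaw": 255}

```text
clock: 14.27
position: [0.5794, 0.0786, 0.1305]
ee_rot: [1.973, 2.436, -0.012]
force: [-2.5, 0.2, 8.0]
width: 0.261
```

```bash
python3 q.py
```

```text
14.27 alpha 102.00 pos [0.5794 0.0786 0.1305] F [-2.5  0.2  8. ] M [-0.142  0.834  0.126] eff7 0.227 w 0.261
```

Call:
arm_command:
  deltas:
    - {"xyz": [0, 0, 0.06], "turn": 1, "jaw": 255}
    - {"xyz": [0, 0, 0.06], "turn": 2, "jaw": 255}

```text
clock: 14.43
position: [0.5794, 0.0786, 0.1305]
ee_rot: [2.016, 2.401, -0.011]
force: [-1.9, 0.2, 7.4]
width: 0.261
```

```bash
python3 q.py
```

```text
14.43 alpha 99.96 pos [0.5794 0.0786 0.1305] F [-1.9  0.2  7.4] M [-0.075  0.922  0.091] eff7 0.263 w 0.261
```

Call:
arm_command:
  deltas:
    - {"xyz": [0, 0, 0.06], "turn": 1, "jaw": 255}
    - {"xyz": [0, 0, 0.06], "turn": 2, "jaw": 255}

```text
clock: 14.6
position: [0.5794, 0.0786, 0.1305]
ee_rot: [2.058, 2.364, -0.01]
force: [-2.6, -0.1, 8.2]
width: 0.258
```

```bash
python3 q.py
```

```text
14.60 alpha 97.91 pos [0.5794 0.0786 0.1305] F [-2.6 -0.1  8.2] M [-0.077  0.899  0.1  ] eff7 0.263 w 0.258
```

Call:
arm_command:
  deltas:
    - {"xyz": [0, 0, 0.06], "turn": 1, "jaw": 255}
    - {"xyz": [0, 0, 0.06], "turn": 2, "jaw": 255}

```text
clock: 14.77
position: [0.5794, 0.0785, 0.1304]
ee_rot: [2.1, 2.327, -0.01]
force: [-2.7, -0.2, 8.2]
width: 0.261
```

```bash
python3 q.py
```

```text
14.77 alpha 95.88 pos [0.5794 0.0785 0.1304] F [-2.7 -0.2  8.2] M [-0.171  0.918  0.125] eff7 0.260 w 0.261
```

Call:
arm_command:
  deltas:
    - {"xyz": [0, 0, 0.06], "turn": 1, "jaw": 255}
    - {"xyz": [0, 0, 0.06], "turn": 2, "jaw": 255}

```text
clock: 14.93
position: [0.5793, 0.0785, 0.1304]
ee_rot: [2.141, 2.29, -0.009]
force: [-3.4, 0.4, 7.5]
width: 0.26
```

```bash
python3 q.py
```

```text
14.93 alpha 93.84 pos [0.5793 0.0785 0.1304] F [-3.4  0.4  7.5] M [-0.092  0.85   0.096] eff7 0.256 w 0.260
```

Call:
arm_command:
  deltas:
    - {"xyz": [0, 0, 0.06], "turn": 1, "jaw": 255}
    - {"xyz": [0, 0, 0.06], "turn": 2, "jaw": 255}

```text
clock: 15.1
position: [0.5793, 0.0785, 0.1303]
ee_rot: [2.182, 2.251, -0.009]
force: [-2.2, 0.2, 7.8]
width: 0.26
```

```bash
python3 q.py
```

```text
15.10 alpha 91.80 pos [0.5793 0.0785 0.1303] F [-2.2  0.2  7.8] M [-0.14   0.897  0.046] eff7 0.255 w 0.260
```

Call:
arm_command:
  deltas:
    - {"xyz": [0, 0, 0.06], "turn": 1, "jaw": 255}
    - {"xyz": [0, 0, 0.06], "turn": 2, "jaw": 255}

```text
clock: 15.27
position: [0.5792, 0.0785, 0.1303]
ee_rot: [2.221, 2.212, -0.008]
force: [-2.4, -0.6, 8.0]
width: 0.259
```

```bash
python3 q.py
```

```text
15.27 alpha 89.76 pos [0.5792 0.0785 0.1303] F [-2.4 -0.6  8. ] M [-0.069  0.875  0.107] eff7 0.251 w 0.259
```

Call:
arm_command:
  deltas:
    - {"xyz": [0, 0, 0.06], "turn": 1, "jaw": 255}
    - {"xyz": [0, 0, 0.06], "turn": 2, "jaw": 255}

```text
clock: 15.43
position: [0.5792, 0.0785, 0.1303]
ee_rot: [2.26, 2.172, -0.008]
force: [-2.4, 0.5, 7.8]
width: 0.256
```

```bash
python3 q.py
```

```text
15.43 alpha 87.72 pos [0.5792 0.0785 0.1303] F [-2.4  0.5  7.8] M [-0.162  0.93   0.123] eff7 0.247 w 0.256
```

Call:
arm_command:
  deltas:
    - {"xyz": [0, 0, 0.06], "turn": 1, "jaw": 255}
    - {"xyz": [0, 0, 0.06], "turn": 2, "jaw": 255}

```text
clock: 15.6
position: [0.5792, 0.0785, 0.1303]
ee_rot: [2.299, 2.132, -0.007]
force: [-2.5, -0.0, 8.7]
width: 0.254
```

```bash
python3 q.py
```

```text
15.60 alpha 85.68 pos [0.5792 0.0785 0.1303] F [-2.5 -0.   8.7] M [-0.107  0.933  0.071] eff7 0.243 w 0.254
```

Call:
arm_command:
  deltas:
    - {"xyz": [0, 0, 0.07], "turn": 1, "jaw": 255}
    - {"xyz": [0, 0, 0.07], "turn": 2, "jaw": 255}

```text
clock: 15.77
position: [0.5792, 0.0785, 0.1303]
ee_rot: [2.336, 2.091, -0.006]
force: [-3.7, 0.6, 10.2]
width: 0.258
```

Run:
```python
from ov import *
import q
j=grab('scene','scene17')
o=observe();R=Ro.from_rotvec(o['ee_rot']).as_matrix()
overlay(j,'s4',o['position'],R,[.5787,.0782,.0690],box=(247,150,283,198),s=12,slot=-90)
```

```text
15.77 alpha 83.65 pos [0.5792 0.0785 0.1303] F [-3.7  0.6 10.2] M [-0.008  1.136  0.086] eff7 0.242 w 0.258
```

View pics/s4.png

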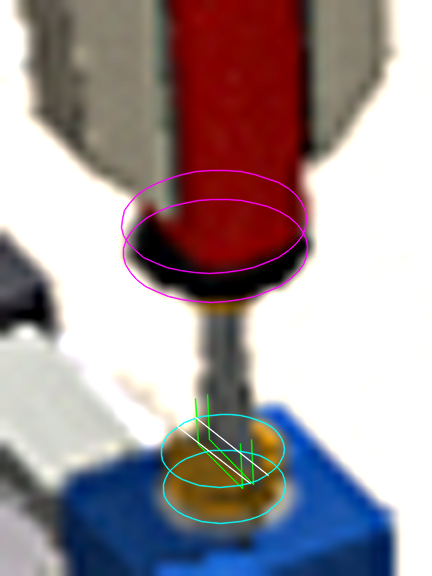

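Call:
arm_command:
  deltas:
    - {"xyz": [0, 0, 0.08], "turn": 1, "jaw": 255}
    - {"xyz": [0, 0, 0.08], "turn": 2, "jaw": 255}

```text
clock: 15.98
position: [0.5792, 0.0789, 0.1303]
ee_rot: [2.375, 2.048, -0.005]
force: [-3.4, 0.9, 10.5]
width: 0.259
```

```bash
python3 q.py
```

```text
15.98 alpha 81.55 pos [0.5792 0.0789 0.1303] F [-3.4  0.9 10.5] M [0.092 1.18  0.083] eff7 0.273 w 0.259
```

Call:
arm_command:
  deltas:
    - {"xyz": [0, 0, 0.08], "turn": 1, "jaw": 255}
    - {"xyz": [0, 0, 0.08], "turn": 2, "jaw": 255}

```text
clock: 16.15
position: [0.5791, 0.0791, 0.1302]
ee_rot: [2.411, 2.006, -0.004]
force: [-3.5, 0.6, 8.5]
width: 0.26
```

```bash
python3 q.py
```

```text
16.15 alpha 79.52 pos [0.5791 0.0791 0.1302] F [-3.5  0.6  8.5] M [0.134 1.128 0.134] eff7 0.247 w 0.260
```

Call:
arm_command:
  deltas:
    - {"xyz": [0, 0, 0.07], "turn": 1, "jaw": 255}
    - {"xyz": [0, 0, 0.07], "turn": 2, "jaw": 255}

```text
clock: 16.32
position: [0.5791, 0.0791, 0.1301]
ee_rot: [2.446, 1.963, -0.003]
force: [-2.9, -0.3, 9.6]
width: 0.262
```

```bash
python3 q.py
```

```text
16.32 alpha 77.48 pos [0.5791 0.0791 0.1301] F [-2.9 -0.3  9.6] M [-0.03   1.025  0.139] eff7 0.240 w 0.262
```

Call:
arm_command:
  deltas:
    - {"xyz": [0, 0, 0.07], "turn": 1, "jaw": 255}
    - {"xyz": [0, 0, 0.07], "turn": 2, "jaw": 255}

```text
clock: 16.48
position: [0.5791, 0.0791, 0.1301]
ee_rot: [2.481, 1.919, -0.003]
force: [-3.3, -0.2, 10.1]
width: 0.258
```

```bash
python3 q.py
```

```text
16.48 alpha 75.45 pos [0.5791 0.0791 0.1301] F [-3.3 -0.2 10.1] M [-0.155  1.04   0.101] eff7 0.231 w 0.258
```

Call:
arm_command:
  deltas:
    - {"xyz": [0, 0, 0.07], "turn": 1, "jaw": 255}
    - {"xyz": [0, 0, 0.07], "turn": 2, "jaw": 255}

```text
clock: 16.65
position: [0.5791, 0.0791, 0.1301]
ee_rot: [2.515, 1.875, -0.002]
force: [-3.6, 0.3, 9.9]
width: 0.257
```

```bash
python3 q.py
```

```text
16.65 alpha 73.41 pos [0.5791 0.0791 0.1301] F [-3.6  0.3  9.9] M [-0.1    1.085  0.043] eff7 0.275 w 0.257
```

Call:
arm_command:
  deltas:
    - {"xyz": [0, 0, 0.07], "turn": 1, "jaw": 255}
    - {"xyz": [0, 0, 0.07], "turn": 2, "jaw": 255}

```text
clock: 16.82
position: [0.579, 0.0791, 0.13]
ee_rot: [2.548, 1.83, -0.002]
force: [-3.6, 0.4, 8.9]
width: 0.256
```

```bash
python3 q.py
```

```text
16.82 alpha 71.37 pos [0.579  0.0791 0.13  ] F [-3.6  0.4  8.9] M [-0.134  1.019  0.114] eff7 0.253 w 0.256
```

Run:
```python
from ov import *
j=grab('scene','scene18')
o=observe();R=Ro.from_rotvec(o['ee_rot']).as_matrix()
c=cv2.resize(j['frame'][160:202,246:290,::-1],None,fx=14,fy=14,interpolation=cv2.INTER_CUBIC);cv2.imwrite('pics/s5.png',cv2.convertScaleAbs(c,alpha=2.6))
i=grab('top','top18')
```

```text
(no output)
```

View pics/s5.png

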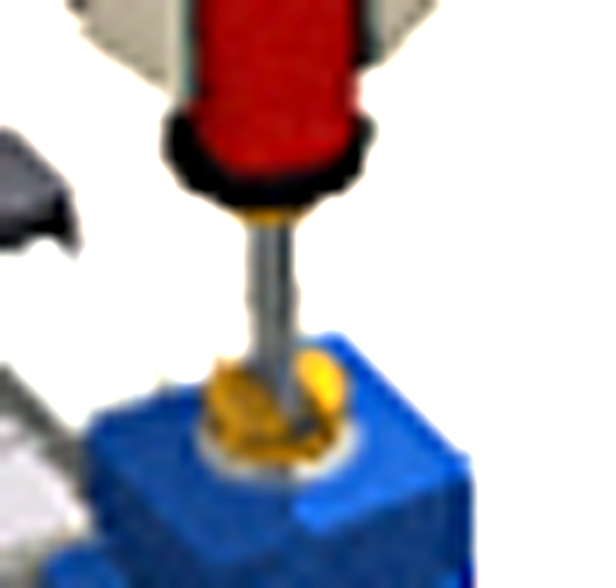

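The blade is plainly in the slot, whose open end shows at (310,435), and the slot has turned with it. I'll keep going in small steps.

Call:
arm_command:
  deltas:
    - {"xyz": [0, 0, 0.06], "turn": 1, "jaw": 255}
    - {"xyz": [0, 0, 0.06], "turn": 1.5, "jaw": 255}

```text
clock: 17.08
position: [0.579, 0.0791, 0.13]
ee_rot: [2.572, 1.796, -0.001]
force: [-3.2, 0.3, 9.1]
width: 0.262
```

```bash
python3 q.py
```

```text
17.08 alpha 69.84 pos [0.579  0.0791 0.13  ] F [-3.2  0.3  9.1] M [-0.099  0.983  0.075] eff7 -0.020 w 0.262
```

Call:
arm_command:
  deltas:
    - {"xyz": [0, 0, 0.06], "turn": 1, "jaw": 255}
    - {"xyz": [0, 0, 0.06], "turn": 1.5, "jaw": 255}

```text
clock: 17.25
position: [0.579, 0.079, 0.13]
ee_rot: [2.596, 1.761, -0.001]
force: [-3.5, -1.3, 9.7]
width: 0.26
```

```bash
python3 q.py
```

```text
17.25 alpha 68.31 pos [0.579 0.079 0.13 ] F [-3.5 -1.3  9.7] M [-0.039  1.004  0.198] eff7 -0.114 w 0.260
```

Call:
arm_command:
  deltas:
    - {"xyz": [0, 0, 0.06], "turn": 0.5, "jaw": 255}
    - {"xyz": [0, 0, 0.06], "turn": 1, "jaw": 255}

```text
clock: 17.42
position: [0.579, 0.079, 0.13]
ee_rot: [2.612, 1.739, -0.0]
force: [-3.2, -0.2, 8.9]
width: 0.255
```

```bash
python3 q.py
```

```text
17.42 alpha 67.30 pos [0.579 0.079 0.13 ] F [-3.2 -0.2  8.9] M [-0.156  0.989  0.217] eff7 -0.023 w 0.255
```

Call:
arm_command:
  deltas:
    - {"xyz": [0, 0, 0.06], "turn": 0.5, "jaw": 255}
    - {"xyz": [0, 0, 0.06], "turn": 1, "jaw": 255}

```text
clock: 17.58
position: [0.579, 0.079, 0.13]
ee_rot: [2.627, 1.716, 0.0]
force: [-3.7, -0.0, 10.0]
width: 0.259
```

```bash
python3 q.py
```

```text
17.58 alpha 66.30 pos [0.579 0.079 0.13 ] F [-3.7 -0.  10. ] M [-0.129  1.016  0.255] eff7 -0.046 w 0.259
```

Torque is rising: 0.20, then 0.22, then 0.255. I'll hold and read again.

Call:
arm_command:
  deltas:
    - {"xyz": [0, 0, 0.06], "turn": 0, "jaw": 255}

```text
clock: 17.67
position: [0.5791, 0.079, 0.13]
ee_rot: [2.627, 1.716, 0.0]
force: [-2.7, -1.4, 8.7]
width: 0.257
```

```bash
python3 q.py
```

```text
17.67 alpha 66.31 pos [0.5791 0.079  0.13  ] F [-2.7 -1.4  8.7] M [-0.146  1.018  0.192] eff7 -0.391 w 0.257
```

Call:
arm_command:
  deltas:
    - {"xyz": [0, 0, 0.06], "turn": 0, "jaw": 255}

```text
clock: 17.75
position: [0.5791, 0.079, 0.13]
ee_rot: [2.627, 1.716, 0.001]
force: [-2.9, -0.6, 8.8]
width: 0.263
```

```bash
python3 q.py
```

```text
17.75 alpha 66.32 pos [0.5791 0.079  0.13  ] F [-2.9 -0.6  8.8] M [-0.087  0.998  0.241] eff7 -0.255 w 0.263
```

Call:
arm_command:
  deltas:
    - {"xyz": [0, 0, 0.06], "turn": 0, "jaw": 255}

```text
clock: 17.83
position: [0.579, 0.0789, 0.13]
ee_rot: [2.627, 1.717, 0.001]
force: [-3.1, -0.2, 9.0]
width: 0.258
```

```bash
python3 q.py
```

```text
17.83 alpha 66.35 pos [0.579  0.0789 0.13  ] F [-3.1 -0.2  9. ] M [-0.143  1.013  0.179] eff7 -0.242 w 0.258
```

Call:
arm_command:
  deltas:
    - {"xyz": [0, 0, 0.06], "turn": 0.7, "jaw": 255}
    - {"xyz": [0, 0, 0.06], "turn": 0.7, "jaw": 255}

```text
clock: 18.0
position: [0.579, 0.0789, 0.13]
ee_rot: [2.637, 1.701, 0.001]
force: [-1.9, 0.4, 9.0]
width: 0.258
```

```bash
python3 q.py
```

```text
18.00 alpha 65.64 pos [0.579  0.0789 0.13  ] F [-1.9  0.4  9. ] M [-0.182  1.007  0.218] eff7 -0.396 w 0.258
```

Call:
arm_command:
  deltas:
    - {"xyz": [0, 0, 0.06], "turn": 0.1, "jaw": 255}

```text
clock: 18.08
position: [0.579, 0.079, 0.13]
ee_rot: [2.638, 1.7, 0.002]
force: [-2.5, 0.4, 7.9]
width: 0.258
```

```bash
python3 q.py
```

```text
18.08 alpha 65.58 pos [0.579 0.079 0.13 ] F [-2.5  0.4  7.9] M [-0.159  0.983  0.257] eff7 -0.226 w 0.258
```

Call:
arm_command:
  deltas:
    - {"xyz": [0, 0, 0.06], "turn": 0.1, "jaw": 255}

```text
clock: 18.17
position: [0.579, 0.0789, 0.13]
ee_rot: [2.64, 1.698, 0.002]
force: [-3.9, 1.1, 9.4]
width: 0.261
```

```bash
python3 q.py
```

```text
18.17 alpha 65.50 pos [0.579  0.0789 0.13  ] F [-3.9  1.1  9.4] M [-0.091  1.025  0.265] eff7 -0.236 w 0.261
```

Call:
arm_command:
  deltas:
    - {"xyz": [0, 0, 0.06], "turn": 0.1, "jaw": 255}
    - {"xyz": [0, 0, 0.06], "turn": 0.1, "jaw": 255}

```text
clock: 18.33
position: [0.579, 0.0789, 0.13]
ee_rot: [2.641, 1.696, 0.002]
force: [-2.7, -0.5, 7.7]
width: 0.26
```

```bash
python3 q.py
```

```text
18.33 alpha 65.43 pos [0.579  0.0789 0.13  ] F [-2.7 -0.5  7.7] M [-0.145  1.012  0.233] eff7 -0.267 w 0.260
```

Call:
arm_command:
  deltas:
    - {"xyz": [0, 0, 0.06], "turn": 0.1, "jaw": 255}
    - {"xyz": [0, 0, 0.06], "turn": 0.1, "jaw": 255}

```text
clock: 18.5
position: [0.579, 0.0789, 0.13]
ee_rot: [2.642, 1.695, 0.003]
force: [-3.5, -0.1, 9.2]
width: 0.261
```

```bash
python3 q.py
```

```text
18.50 alpha 65.35 pos [0.579  0.0789 0.13  ] F [-3.5 -0.1  9.2] M [-0.147  0.997  0.233] eff7 -0.260 w 0.261
```

Torque holds at about 0.24 N m, steady, so the screw is firm against its stop. I'll ease off slightly and lift out.

Call:
arm_command:
  deltas:
    - {"xyz": [0, 0, 0], "turn": -1.5, "jaw": 255}
    - {"xyz": [0, 0, -0.3], "turn": -1.5, "jaw": 255}
    - {"xyz": [0, 0, -0.8], "turn": -1.5, "jaw": 255}
    - {"xyz": [0, 0, -2], "turn": -1.5, "jaw": 255}
    - {"xyz": [0, 0, -4.5], "turn": -1.5, "jaw": 255}
  force: 45

```text
clock: 18.92
position: [0.5773, 0.0788, 0.1739]
ee_rot: [2.621, 1.729, -0.004]
force: [0.1, 1.0, -0.4]
width: 0.264
```

Run:
```python
from ov import *
j=grab('scene','scene19')
plan([.4912,-.2565,.185],139.1)
o=observe();R=Ro.from_rotvec(o['ee_rot']).as_matrix()
overlay(j,'t1',o['position'],R,[.5787,.0782,.0688],box=(245,135,290,200),s=9,slot=-112)
```

```text
clk 18.97 pos [0.5805 0.0787 0.1801] alpha 66.78 tilt 0.007 F [ 2.2 -0.5  2.9] M [-0.02 -0.15 -0.02] w 0.260 j7 -0.34
  delta cm [-34.32   5.    -0.53] turn -72.3 rows 10.1
```

View pics/t1.png

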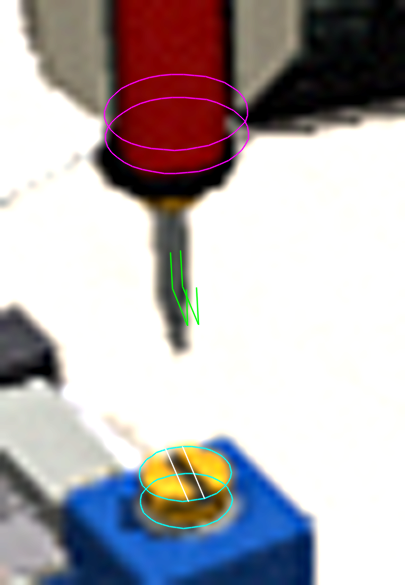

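The slot has turned to about -112° and the driver is free. Returning to the block.

Call:
arm_command:
  deltas:
    - {"xyz": [-3.4, 0.5, -0.5], "turn": -7, "jaw": 255}
    - {"xyz": [-6.8, 1, -0.5], "turn": -14, "jaw": 255}
    - {"xyz": [-10.2, 1.5, -0.5], "turn": -21, "jaw": 255}
    - {"xyz": [-13.6, 2, -0.5], "turn": -28, "jaw": 255}
    - {"xyz": [-17, 2.5, -0.5], "turn": -35, "jaw": 255}

```text
clock: 19.38
position: [0.5362, -0.089, 0.186]
ee_rot: [1.97, 2.438, 0.007]
force: [0.8, -0.0, -0.8]
width: 0.258
```

Run:
```python
from h import *
plan([.4912,-.2565,.185],139.1)
```

```text
clk 19.38 pos [ 0.5362 -0.089   0.186 ] alpha 102.12 tilt 0.008 F [ 0.8 -0.  -0.8] M [-0.14  0.02  0.03] w 0.258 j7 0.49
  delta cm [-15.43  -7.92   0.08] turn -37.0 rows 5.2
```

Call:
arm_command:
  deltas:
    - {"xyz": [-3, -1.6, 0], "turn": -7.1, "jaw": 255}
    - {"xyz": [-6, -3.2, 0], "turn": -14.2, "jaw": 255}
    - {"xyz": [-9, -4.7, 0], "turn": -21.3, "jaw": 255}
    - {"xyz": [-12, -6.2, 0], "turn": -28.4, "jaw": 255}
    - {"xyz": [-15, -7.7, 0], "turn": -35.5, "jaw": 255}

```text
clock: 19.8
position: [0.492, -0.2537, 0.1869]
ee_rot: [1.125, 2.924, 0.003]
force: [0.9, -0.8, -0.2]
width: 0.263
```

Run:
```python
from h import *
i=grab('top','top20');j=grab('scene','scene20')
plan([.4912,-.2565,.13],139.1)
```

```text
clk 19.90 pos [ 0.4897 -0.2595  0.1873] alpha 137.43 tilt 0.010 F [ 0.1 -0.6 -2.1] M [-0.02  0.06 -0.03] w 0.257 j7 1.39
  delta cm [0.15 0.31 5.73] turn -1.7 rows 1.4
```

Call:
arm_command:
  deltas:
    - {"xyz": [0.15, 0.3, 1.5], "turn": -1.7, "jaw": 255}
    - {"xyz": [0.15, 0.3, 3.5], "turn": -1.7, "jaw": 255}
    - {"xyz": [0.15, 0.3, 5], "turn": -1.7, "jaw": 255}
    - {"xyz": [0.15, 0.3, 5], "turn": -1.7, "jaw": 255}
    - {"xyz": [0.15, 0.3, 5], "turn": -1.7, "jaw": 255}

```text
clock: 20.32
position: [0.491, -0.2563, 0.1375]
ee_rot: [1.095, 2.935, -0.003]
force: [0.2, 0.5, -1.1]
width: 0.264
```

Run:
```python
from ov import *
j=grab('scene','scene21')
plan([.4912,-.2561,.0746],139.1)
o=observe();R=Ro.from_rotvec(o['ee_rot']).as_matrix()
overlay(j,'u1',o['position'],R,[.4912,-.2561,.056],box=(320,260,375,330),s=8,slot=-41)
```

```text
clk 20.37 pos [ 0.4916 -0.2566  0.1382] alpha 139.09 tilt 0.011 F [ 0.8  0.2 -0.2] M [-0.05  0.   -0.03] w 0.262 j7 1.43
  delta cm [0.13 0.   6.36] turn -0.0 rows 1.5
```

View pics/u1.png

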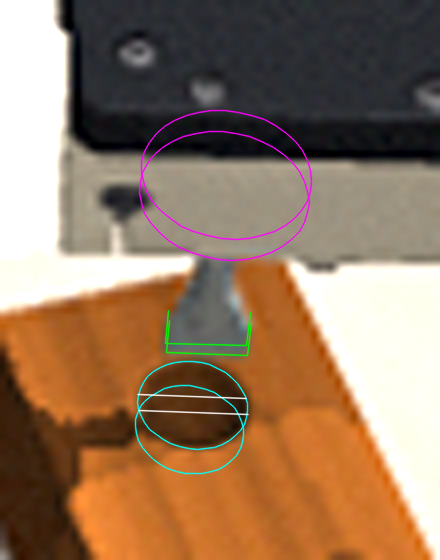

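Blade and hole line up after a 1.3 mm shift, since the overlay circle matches the real hole. Lowering.

Call:
arm_command:
  deltas:
    - {"xyz": [0.13, 0, 0.3], "turn": 0, "jaw": 255}
    - {"xyz": [0.13, 0, 1], "turn": 0, "jaw": 255}
    - {"xyz": [0.13, 0, 2], "turn": 0, "jaw": 255}
    - {"xyz": [0.13, 0, 3], "turn": 0, "jaw": 255}
    - {"xyz": [0.13, 0, 3.5], "turn": 0, "jaw": 255}

```text
clock: 20.78
position: [0.4902, -0.2554, 0.1015]
ee_rot: [1.095, 2.935, -0.003]
force: [0.0, -0.5, -0.8]
width: 0.262
```

Run:
```python
from ov import *
j=grab('scene','scene22')
plan([.4912,-.2561,.0746],139.1)
o=observe();R=Ro.from_rotvec(o['ee_rot']).as_matrix()
overlay(j,'u2',o['position'],R,[.4912,-.2561,.056],box=(320,260,375,330),s=8,slot=-41)
```

```text
clk 20.83 pos [ 0.4898 -0.2553  0.1009] alpha 139.09 tilt 0.008 F [-0.6 -0.5 -1.5] M [-0.01 -0.02 -0.05] w 0.259 j7 1.45
  delta cm [-0.14  0.03  2.64] turn -0.0 rows 0.6
```

View pics/u2.png

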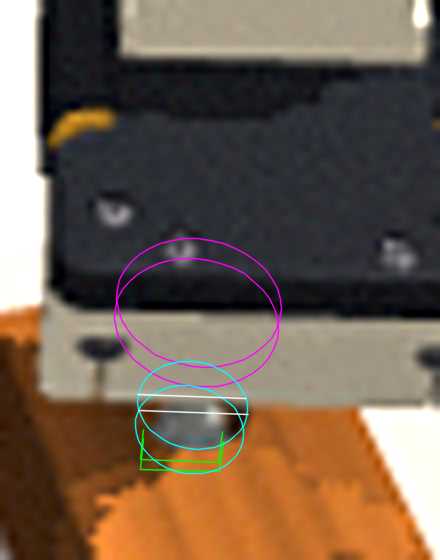

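Call:
arm_command:
  deltas:
    - {"xyz": [-0.14, 0, 0.7], "turn": 0, "jaw": 255}
    - {"xyz": [-0.14, 0, 1.4], "turn": 0, "jaw": 255}
    - {"xyz": [-0.14, 0, 2.1], "turn": 0, "jaw": 255}
    - {"xyz": [-0.14, 0, 2.5], "turn": 0, "jaw": 255}
    - {"xyz": [-0.14, 0, 2.6], "turn": 0, "jaw": 255}

```text
clock: 21.25
position: [0.4908, -0.2563, 0.0745]
ee_rot: [1.096, 2.937, -0.003]
force: [-2.7, 1.4, 8.6]
width: 0.257
```

```bash
python3 q.py
```

```text
21.25 alpha 139.09 pos [ 0.4908 -0.2563  0.0745] F [-2.7  1.4  8.6] M [ 0.437  0.737 -0.043] eff7 0.044 w 0.257
```

It seated on the block at the original height, with 8.6 N contact. Releasing.

Call:
arm_command:
  deltas:
    - {"xyz": [0, 0, 0], "turn": 0, "jaw": 200}
    - {"xyz": [0, 0, 0], "turn": 0, "jaw": 150}
    - {"xyz": [0, 0, 0], "turn": 0, "jaw": 100}
    - {"xyz": [0, 0, 0], "turn": 0, "jaw": 60}
    - {"xyz": [0, 0, 0], "turn": 0, "jaw": 60}

```text
clock: 21.67
position: [0.4909, -0.2563, 0.0745]
ee_rot: [1.096, 2.937, -0.003]
force: [0.1, 0.2, 0.9]
width: 0.5
```

```bash
python3 q.py
```

```text
21.67 alpha 139.09 pos [ 0.4909 -0.2563  0.0745] F [0.1 0.2 0.9] M [-0.03   0.033 -0.043] eff7 0.001 w 0.500
```

Call:
arm_command:
  deltas:
    - {"xyz": [0, 0, 0], "turn": 0, "jaw": 60}
    - {"xyz": [0, 0, -1], "turn": 0, "jaw": 60}
    - {"xyz": [0, 0, -3], "turn": 0, "jaw": 60}
    - {"xyz": [0, 0, -6], "turn": 0, "jaw": 60}
    - {"xyz": [0, 0, -10], "turn": 0, "jaw": 60}

```text
clock: 22.08
position: [0.4887, -0.2553, 0.1743]
ee_rot: [1.097, 2.941, -0.003]
force: [1.1, 0.3, 0.1]
width: 0.759
```

Call:
arm_command:
  deltas:
    - {"xyz": [0, -3, -3], "turn": 0, "jaw": 60}
    - {"xyz": [0, -7, -5], "turn": 0, "jaw": 60}
    - {"xyz": [0, -10, -7], "turn": 0, "jaw": 60}
    - {"xyz": [0, -12, -7], "turn": 0, "jaw": 60}
    - {"xyz": [0, -12, -7], "turn": 0, "jaw": 60}

```text
clock: 22.5
position: [0.4064, -0.3506, 0.2471]
ee_rot: [1.107, 2.934, -0.007]
force: [0.3, -0.8, 0.3]
width: 0.766
```

Run:
```python
import q
from h import *
j=grab('scene','scene23');i=grab('top','top23')
crop(j,'v1',190,150,450,370,3)
crop(i,'v2',170,130,430,260,3)
```

```text
22.50 alpha 138.66 pos [ 0.4064 -0.3506  0.2471] F [ 0.3 -0.8  0.3] M [-0.073  0.068  0.042] eff7 0.902 w 0.766
```

View pics/v1.png

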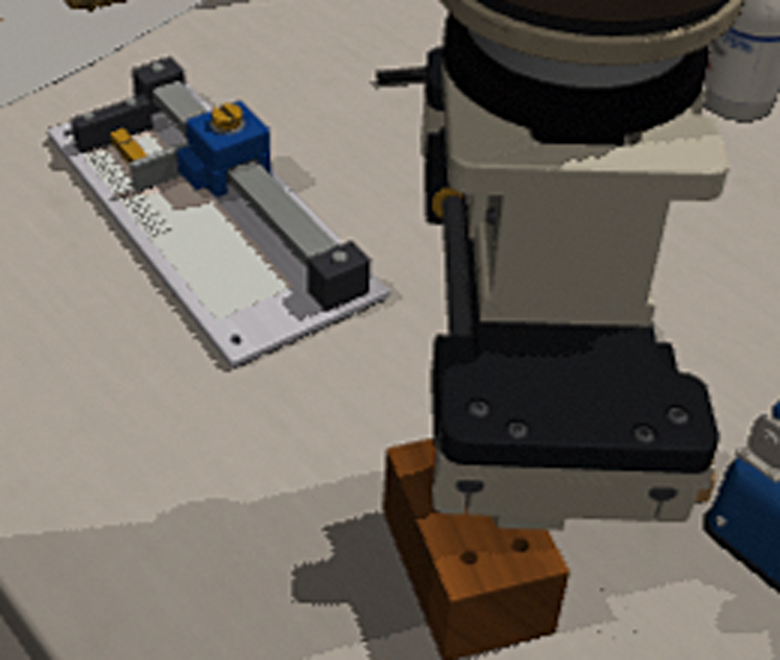

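View pics/v2.png

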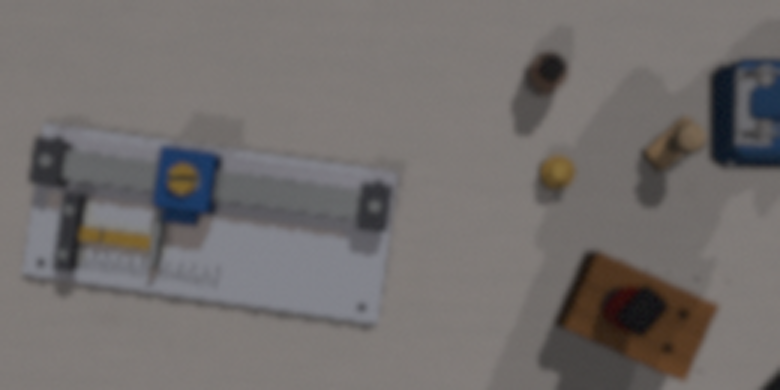

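```bash
python3 - <<'E'
from ov import *
i=load('top23')
R=np.eye(3)
for n,s in (('x1',-114),('x2',-100)): overlay(i,n,np.array([2,2,0.]),R,[.5787,.0787,.0685],box=(216,176,246,204),s=16,slot=s)
E
cd pics; python3 -c "
import cv2,numpy as np
cv2.imwrite('x3.png',np.hstack([cv2.imread('x1.png')[:, :390],cv2.imread('x2.png')[:, :390]]))"
```

```text
(no output)
```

View pics/x3.png

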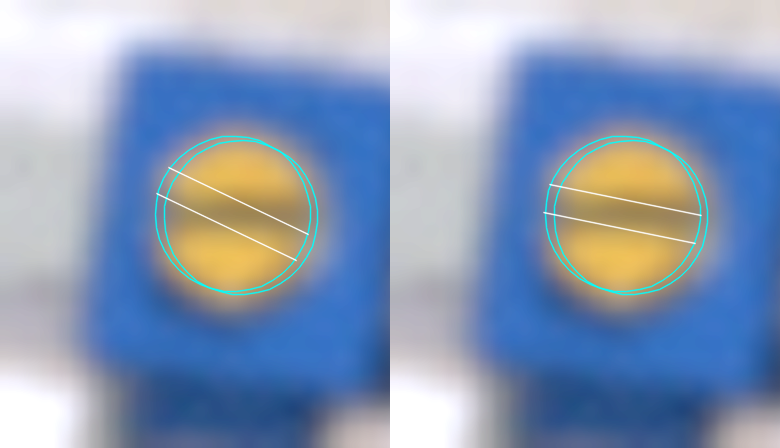

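Run:
```python
from ov import *
R=np.eye(3);ims=[]
for t in ('scene18','scene19','scene23'):
    j=load(t); c=cv2.resize(j['frame'][178:200,252:278,::-1],None,fx=10,fy=10,interpolation=cv2.INTER_CUBIC); ims.append([cv2.convertScaleAbs(c,alpha=2)])
    for s in (-92,-112):
        overlay(j,'tmp',np.array([2,2,0.]),R,[.579,.0785,.0687],box=(252,178,278,200),s=10,slot=s); ims[-1].append(cv2.imread('pics/tmp.png'))
cv2.imwrite('pics/y.png',np.vstack([np.hstack(r) for r in ims])[:, :])
```

```text
(no output)
```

View pics/y.png

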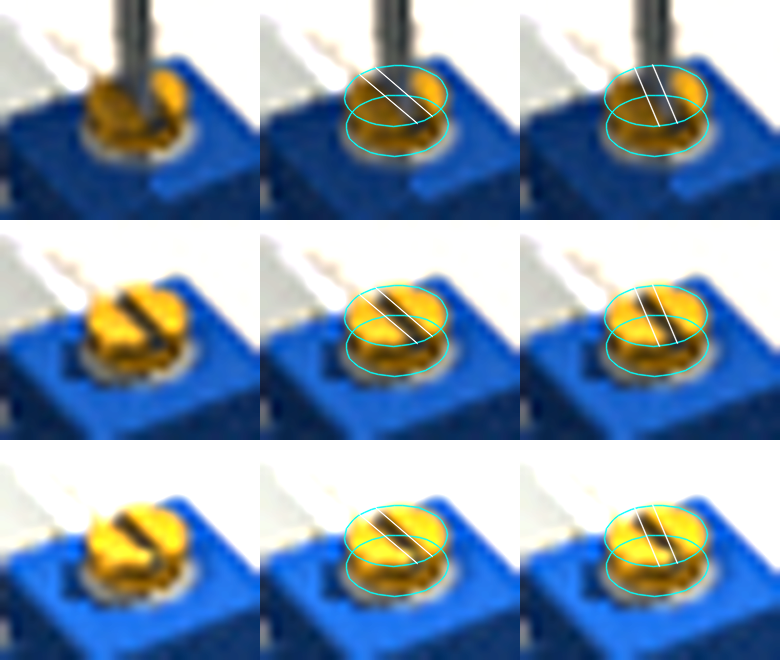

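The driver is back and the bystanders haven't moved. The slot angle looks smaller than the blade's final angle, though, so I'll measure it before handing in.

Run:
```python
from ov import *
for k in range(4):
    grab('top',f'topz{k}'); grab('scene',f'scz{k}')
def ang(im,c,r=.008):
    # rectify the head's top plane to a metric patch, then find slot angle minimising brightness along a line
    n=81;g=np.linspace(-.011,.011,n);X,Y=np.meshgrid(g,g)
    uv=np.array([proj(im,[c[0]+x,c[1]+y,c[2]]) for x,y in zip(X.ravel(),Y.ravel())]).reshape(n,n,2).astype(np.float32)
    f=im['frame'].astype(np.float32).sum(2)
    return cv2.remap(f,uv[...,0],uv[...,1],cv2.INTER_CUBIC),g
def best(P,g):
    from scipy.ndimage import map_coordinates
    t=np.linspace(-.008,.008,33);st=g[1]-g[0];res=[]
    for a in np.arange(-180,0,1.):
        A=np.radians(a)
        for o in np.arange(-.002,.0021,.0005):
            x=t*np.cos(A)-o*np.sin(A);y=t*np.sin(A)+o*np.cos(A)
            res.append((map_coordinates(P,[(y+.011)/st,(x+.011)/st],order=1).mean(),a,o))
    res.sort();return res[0],np.median([r[1] for r in res[:10]])
for tags,c in ((['top0'],(.5726,.034,.0705)),(['top2'],(.5785,.0785,.0705)),(['scene7'],(.579,.0785,.0705)),(['scene19'],(.579,.0785,.0685)),(['scene23'],(.579,.0785,.0685)),(['top23'],(.5785,.0785,.0685)),([f'topz{k}' for k in range(4)],(.5785,.0785,.0685)),([f'scz{k}' for k in range(4)],(.579,.0785,.0685))):
    P=np.mean([ang(load(t),c)[0] for t in tags],0);g=np.linspace(-.011,.011,81);print(tags[0],best(P,g))
for t in ('top2','topz0','scene7','scz0'):
    im=load(t);v,u=np.mgrid[0:420,0:560]; d=im['depth']; K=im['camera_matrix'];T=im['cam_to_world']
    p=np.stack([(u-K[0,2])/K[0,0]*d,-(v-K[1,2])/K[1,1]*d,-d],-1)@T[:3,:3].T+T[:3,3]
    m=(d>0)&(np.hypot(p[...,0]-.5787,p[...,1]-.0785)<.008)&(p[...,2]>.063);print(t,np.median(p[m][:,2]).round(4),np.mean(p[m][:,2]).round(4))
```

```text
top0 ((np.float32(173.08394), np.float64(-23.0), np.float64(0.0005)), np.float64(-23.0))
top2 ((np.float32(223.27206), np.float64(-21.0), np.float64(0.0)), np.float64(-21.5))
scene7 ((np.float32(160.77997), np.float64(-21.0), np.float64(0.001)), np.float64(-22.0))
scene19 ((np.float32(82.4228), np.float64(-99.0), np.float64(0.001)), np.float64(-99.5))
scene23 ((np.float32(102.793594), np.float64(-95.0), np.float64(0.0005)), np.float64(-96.0))
top23 ((np.float32(192.506), np.float64(-90.0), np.float64(0.0)), np.float64(-88.5))
topz0 ((np.float32(191.37225), np.float64(-90.0), np.float64(0.0)), np.float64(-89.0))
scz0 ((np.float32(103.14021), np.float64(-95.0), np.float64(0.0005)), np.float64(-95.5))
top2 0.0708 0.0707
topz0 0.0699 0.0694
scene7 0.0705 0.0699
scz0 0.0685 0.0681
```

Run:
```python
from h import *
for t in ('top0','topz0','topz1','topz2'):
    im=load(t);v,u=np.mgrid[0:420,0:560]; d=im['depth']; K=im['camera_matrix'];T=im['cam_to_world']
    p=np.stack([(u-K[0,2])/K[0,0]*d,-(v-K[1,2])/K[1,1]*d,-d],-1)@T[:3,:3].T+T[:3,3]
    m=(d>0)&(np.hypot(p[...,0]-.491,p[...,1]+.256)<.035)&(p[...,2]>.12)&(p[...,2]<.14)
    q=p[m];print(t,len(q),np.median(q[:,2]).round(4),cv2.minAreaRect(q[:,:2].astype(np.float32)*1000))
im=load('topz0');c=cv2.resize(im['frame'][215:260,350:415,::-1],None,fx=10,fy=10,interpolation=cv2.INTER_CUBIC);cv2.imwrite('pics/z1.png',cv2.convertScaleAbs(c,alpha=2.2))
c=cv2.resize(load('top0')['frame'][215:260,350:415,::-1],None,fx=10,fy=10,interpolation=cv2.INTER_CUBIC);
a=cv2.imread('pics/z1.png');cv2.imwrite('pics/z1.png',np.hstack([cv2.convertScaleAbs(c,alpha=2.2)[:,100:490],a[:,100:490]]))
```

```text
top0 178 0.1286 ((491.8891906738281, -255.34710693359375), (24.9674129486084, 31.94563102722168), 50.3160514831543)
topz0 178 0.1286 ((491.3806457519531, -255.64794921875), (23.560260772705078, 31.450042724609375), 47.57951354980469)
topz1 179 0.1287 ((491.584716796875, -255.60302734375), (23.666303634643555, 31.598567962646484), 47.149627685546875)
topz2 178 0.1287 ((491.6933898925781, -255.51837158203125), (23.601015090942383, 31.539522171020508), 46.848079681396484)
```

View pics/z1.png

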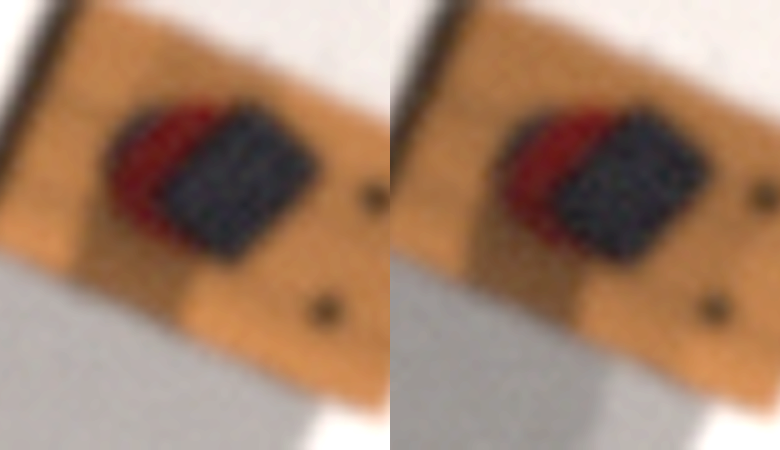

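Run:
```python
from ov import *
R=np.eye(3);ims=[]
for t in ('scene18','scz0'):
    j=load(t); c=cv2.resize(j['frame'][180:200,254:276,::-1],None,fx=12,fy=12,interpolation=cv2.INTER_CUBIC); ims.append([cv2.convertScaleAbs(c,alpha=3 if t=='scene18' else 2)])
    for s in (-90,-105):
        overlay(j,'tmp',np.array([2,2,0.]),R,[.579,.0785,.0687],box=(254,180,276,200),s=12,slot=s,alpha=3 if t=='scene18' else 2); ims[-1].append(cv2.imread('pics/tmp.png'))
cv2.imwrite('pics/y2.png',np.vstack([np.hstack(r) for r in ims]))
```

View pics/y2.png

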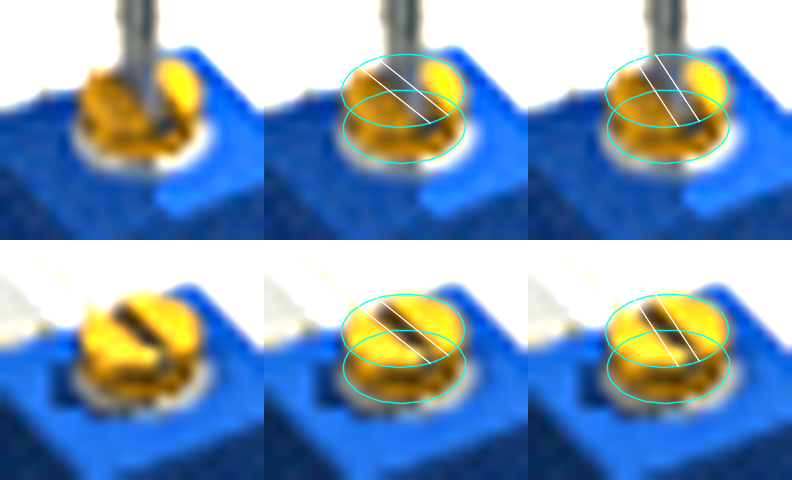

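Run:
```python
from h import *
i=load('topz0');crop(i,'fin',170,160,310,245,5.6)
from cell import sign_off
import q
```

```text
23.00 alpha 139.14 pos [ 0.4103 -0.3451  0.2442] F [ 0.5 -0.6 -0.1] M [ 0.006 -0.009 -0.02 ] eff7 -0.006 w 0.763
```

View pics/fin.png

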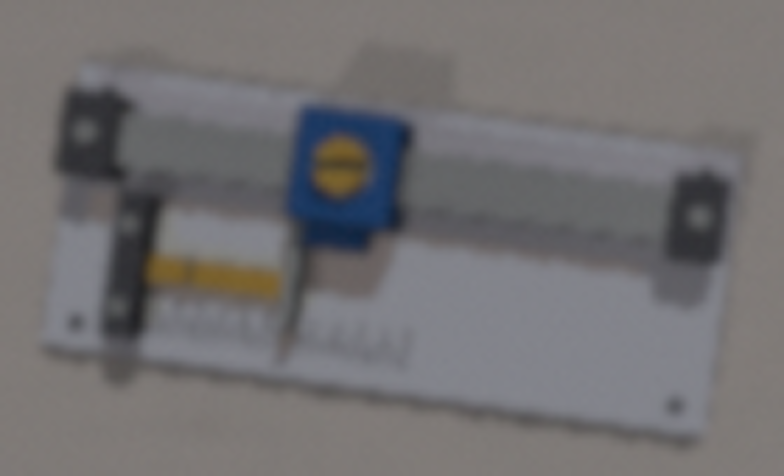

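The last top view shows the fence at the same place as before tightening, with the setting bar straight and snug between the stop (147,270) and the plate (285,285). Handing in.

```bash
python3 -c "
from cell import sign_off
print(sign_off())"
```

```text
the job is handed in; nothing more can be done
None
```

I slid the fence up, tightened the lock screw with the driver and put the driver back in its block. The job was handed in at about 23 s, and no verdict was reported. One check, the screw's final angle, did not agree with the others.

- **Fence:** I pushed it with closed fingers until it stopped advancing, with the force rising from about 5 N to about 8 N. I worked out its face at about 0.040 m along the gauge. The last top view shows the setting bar straight, with no visible gap at the stop or the plate.
- **Screw:** The blade seated on the slot floor, about 4 mm below the screw's top. I turned it clockwise at about 0.1 N m until the torque rose and held at about 0.24 N m, averaged over noisy readings, then eased off and lifted out.
- **Driver:** It is upright in its hole and released. Its handle came down at the same height as at the start. The vial, weight and stamp look unmoved in the final top view.
- **The check that disagreed:** The tool turned about 94°, but the cameras show the slot turned only about 70–75° (1.2–1.3 rad). Blade play of about 6° explains only part of this. The handle's angle back in the block shows no lasting slip in the grip, so part of the lag is unexplained. The slot angle and the 1.8–2 mm the screw sank both fall within the expected range for the stop. I took the torque rise as the sign that it was tight.
- **Not measured:** I could not measure the screw's force on the guide bar directly.

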